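# Put the paint pots right in their rack and lock them in

## Task

The red and the blue paint pot have been put back in each other's places in the rack: draw out the keeper rod and swap them, move the clay cutters left in the rack onto the blue tile, and put any pot left on the table into the bay with its own colour chip, all upright and fully down. Then push the keeper rod back from the left through the eyelets of both end cheeks, over the pots, until its handle meets the cheek, and leave the cup, the varnish bottle and the red clay packet where they are.

Things in the scene. Friction and masses are not known exactly. Their poses are not given: they have to be found in the camera images.
- rack: Low wooden pot rack, fixed: a board 13 mm thick with four round pockets (bays) in a row, 68 mm apart, between two end cheeks. Origin mid-row on the table; x points away from the robot across the board (-44 to +36 mm), y along the row to the robot's left, z up. Cheeks: 76 mm high, 12 mm thick, inner faces at y = +-139 mm, outer faces at y = +-151 mm.
- eyelet_left (a point): Centre, on the outer face, of the brass-rimmed eyelet in the left cheek: a round through hole of 12 mm diameter along the rack's y, at x = 0, y = +151, z = 61 mm of the rack. The rod goes in and out through this side.
- eyelet_right (a point): The same for the right cheek's eyelet (12 mm through hole), on its outer face at x = 0, y = -151, z = 61 mm of the rack.
- bay_red (a point): Centre of the floor of the red bay, the one with the red colour chip (40 x 13 mm) on the board's front edge before it. A pocket of 46 mm diameter, 6 mm deep; its floor is 7 mm above the table. Axes as the rack's. Which bay has which colour differs from start to start.
- pot_red: Closed pot of red craft paint with a ribbed red screw lid: an upright cylinder, 40 mm in diameter and 44 mm high, 70 g. Origin at the centre of its underside, z up through the lid. It starts in the blue bay.
- bay_blue (a point): Centre of the floor of the blue bay, the one with the blue colour chip (40 x 13 mm) on the board's front edge before it. A pocket of 46 mm diameter, 6 mm deep; its floor is 7 mm above the table. Axes as the rack's. Which bay has which colour differs from start to start.
- pot_blue: Closed pot of blue craft paint with a ribbed blue screw lid: an upright cylinder, 40 mm in diameter and 44 mm high, 70 g. Origin at the centre of its underside, z up through the lid. It starts in the red bay.
- bay_yellow (a point): Centre of the floor of the yellow bay, the one with the yellow colour chip (40 x 13 mm) on the board's front edge before it. A pocket of 46 mm diameter, 6 mm deep; its floor is 7 mm above the table. Axes as the rack's. Which bay has which colour differs from start to start.
- pot_yellow: Closed pot of yellow craft paint with a ribbed yellow screw lid: an upright cylinder, 40 mm in diameter and 44 mm high, 70 g. Origin at the centre of its underside, z up through the lid. It starts on the table in front of the rack; may be absent.
- bay_green (a point): Centre of the floor of the green bay, the one with the green colour chip (40 x 13 mm) on the board's front edge before it. A pocket of 46 mm diameter, 6 mm deep; its floor is 7 mm above the table. Axes as the rack's. Which bay has which colour differs from start to start.
- pot_green: Closed pot of green craft paint with a ribbed green screw lid: an upright cylinder, 40 mm in diameter and 44 mm high, 70 g. Origin at the centre of its underside, z up through the lid. It starts on the table in front of the rack; may be absent.
- keeper_rod: Aluminium rod 8 mm thick, 314 mm long, with a round wooden handle 18 mm thick and 46 mm long; 50 g. Origin on the axis at the handle's shoulder; +y runs along the handle (0 to 46 mm), the rod reaches to y = -314 mm. It starts pushed home through both eyelets from the left, its underside 4 mm over the pots' lids, so no pot can be lifted out before it is drawn.
- rod_tip (a point): The rod's tapered tip (last 8 mm), on the axis, 314 mm from the shoulder. When home it stands out about 12 mm beyond the right cheek.
- flower_cutter: Flower-shaped steel clay cutter, an open ring about 35 x 34 mm and 20 mm high, left in the yellow bay; may be absent. Origin at the centre of its underside, z up. It can be gripped across its outside at any yaw.
- round_cutter: Round steel clay cutter, an open ring of 29 mm diameter and 18 mm high, left in the green bay; may be absent. Origin at the centre of its underside, z up.
- tile: Blue glazed tile, 147 x 147 x 7 mm, fixed flat on the table to the left in front of the rack: where the cutters are kept. Origin at the centre of its underside, z up.
- cup: Peach stoneware cup, 72 mm across and 75 mm high; a bystander behind the rack. Origin at the centre of its underside.
- varnish: White varnish bottle, 26 x 29 x 72 mm, upright; a bystander to the left behind the rack. Origin at the centre of its underside.
- clay_red: Red packet of clay, 64 x 55 x 17 mm, lying flat at the far left; a bystander. Origin at the centre of its underside.

How it is judged (in metres and radians):
On the way, in this order (a step that is already met when the one before it is completed fails the run):
1. The keeper rod is drawn fully out, its tip clear of the left cheek (y of rod_tip in the frame of rack above 0.152 m), for 0.1 s.
2. Every pot stands in the bay of its own colour and the cutters are on the tile (horizontal distance between pot_red and bay_red below 0.006 m and z of pot_red in the frame of bay_red between -0.004 and 0.004 m and angle between each of pot_red, pot_blue, pot_yellow, pot_green's own z axis and vertical below 0.1 rad and horizontal distance between pot_blue and bay_blue below 0.006 m and z of pot_blue in the frame of bay_blue between -0.004 and 0.004 m and horizontal distance between pot_yellow and bay_yellow below 0.006 m and z of pot_yellow in the frame of bay_yellow between -0.004 and 0.004 m and horizontal distance between pot_green and bay_green below 0.006 m and z of pot_green in the frame of bay_green between -0.004 and 0.004 m and x of flower_cutter in the frame of tile between -0.07 and 0.07 m and y of flower_cutter in the frame of tile between -0.07 and 0.07 m and x of round_cutter in the frame of tile between -0.07 and 0.07 m and y of round_cutter in the frame of tile between -0.07 and 0.07 m and z of flower_cutter in the frame of tile between -0.01 and 0.03 m and z of round_cutter in the frame of tile between -0.01 and 0.03 m), for 0.2 s.
At the end, for the whole second after the job is handed in: Each pot upright on the floor of its own colour's bay, within 6 mm of the centre; each cutter on the tile, within 70 mm of its centre along each edge; the rod through both eyelets, its shoulder within 6 mm of the left cheek, its tip out past the right one; all at rest. Absent things do not count (all of step 2 and y of keeper_rod in the frame of rack between 0.147 and 0.157 m and y of rod_tip in the frame of rack below -0.151 m and x of rod_tip in the frame of rack between -0.008 and 0.008 m and z of rod_tip in the frame of rack between 0.053 and 0.069 m and angle between the y axis of keeper_rod and the y axis of rack, either way round below 0.06 rad and linear speed of each of pot_red, pot_blue, pot_yellow, pot_green, keeper_rod, flower_cutter, round_cutter below 0.02 m/s); the robot touches nothing.
It fails at once if The cup is shifted by more than 30 mm (distance of cup from where it was at the start of the episode above 0.03 m).
It fails at once if The varnish bottle is shifted by more than 30 mm (distance of varnish from where it was at the start of the episode above 0.03 m).
It fails at once if The red clay packet is shifted by more than 30 mm (distance of clay_red from where it was at the start of the episode above 0.03 m).
Of pot_yellow, pot_green only 1 to 2 are there at a start; the rules pass over those that are not, and their reading is None.
Of flower_cutter, round_cutter only 1 to 2 are there at a start; the rules pass over those that are not, and their reading is None.
At some moment in a run one of pot_yellow, pot_green may be knocked a few centimetres aside while the robot is not near it.
Once in a run the grip may slacken for a moment while it holds something.
It also fails if it takes over 210 s, if anything falls off the work surface, if the arm or the gripper's body presses on something with over 40 N, if the wrist force passes 120 N, or if a joint passes its speed limit or range.

## Robot

A 7-joint arm with a two-finger parallel gripper is mounted at the origin on a cart in front of the work surface, level with it; the furniture and walls round the work are solid. World frame = base frame: x ahead of the robot, y to its left, z up, the work surface at z = 0. Lengths are in m, angles in degrees, forces in N, time in s.
With the tool pointing down it reaches from about 0.35 to 0.9 m from the base axis. Payload 8.1 kg.
Tool frame: the origin (TCP) lies between the finger pads; the fingertips stand 17 mm ahead of it and the grasp point (between the pads) lies 2 mm behind it; z points along the fingers, y is the line along which they close (so a half turn about z gives the same grasp; the last joint's range is limited). The gripper opens to 92 mm and grips with 3 to 60 N. Pads are 19 mm wide; open, the fingers measure 130 mm over their backs; the gripper's body (75 mm by 190 mm) begins 47 mm behind the grasp point.
Start: joints at [69.064, 24.895, 1.432, 90.138, -0.665, 64.973, -4.303], TCP at [0.162, -0.604, 0.244] pointing down, gripper open.
Joint ranges: [-149.89, 149.89], [-25.12, 119.58], [-72.63, 75.52], [4.76, 147.25], [-75.54, 255.54], [6.69, 114.76], [-157.13, 157.13]. Speed limits (degrees/s): [127.2, 127.2, 172.46, 172.46, 180, 180, 180].

## Interface

Orientations are given as a 3x3 rotation matrix whose columns are the frame's x, y, z axes.
In Python, from bench import arm gives the robot as it stands.
- The arm moves only by the shell command python3 -m pendant 'ROWS' [FORCE]. ROWS is JSON, a list of rows, each an object with "jaw": the opening, from -1 (shut) to 1 (fully open); "travel": the shift along the tool's x, y, z in units of 25 cm (1.0 is 25 cm), a list of three; "rot": the turn, a rotation vector about the tool's x, y, z in units of 360 degrees (1.0 is 360 degrees), a list of three. In form: [{"jaw": jaw, "travel": [x, y, z], "rot": [wx, wy, wz]}, ...]. A call has 1 to 5 rows; each row is the pose to reach, as a shift and turn from the pose commanded when the call began, along the tool's axes at that moment, turning the shorter way round; what a row does not reach only later rows make up. A row lasts 1/10 s, in which the tool goes at most 50 mm and 8.59 degrees, less where a joint would pass 70% of its speed; a pose out of reach is approached as far as the arm can. A call with a number of a shift or a turn outside -1 to 1 is refused whole. A call with a gripper value outside its range is refused whole. The fingers move at their own pace and stop on an object; FORCE is the grip in N (left out, the last holds). Time passes only in rows, so rows that repeat a pose let the fingers close. It gives the time, the measured TCP pose, the force, the opening and the grip force at its end, in the units of the state.
- arm.observe(): the state, without advancing time (a new reading comes with each control period).
- arm.get_image(name): name is "scene" or "top" or "wrist"; returns a dict with "img" (420x560x3 uint8, red, green, blue), "fx", "fy", "cx", "cy" (pixels), "R" (3x3) and "t" (3): a world point X has camera coordinates R X + t. Camera axes: x right, y down, z forward; pixel columns grow to the right and rows downward; lengths in m; the calibration is good to about 2 mm. A picture is of the moment at which its call begins. There is no depth.
- arm.job_done(): hands the job in; it is judged then, once.
The state is a dict: "time_s": time; "joint_pos": joint angles; "qd": joint speeds; "effort": joint torques, N m; "tcp_pos": TCP position; "tcp_rot": TCP orientation; "force": force on the tool from outside, world axes, zero at the start; "wrist_torque": the same for the moment, N m; "finger_gap": opening from 0.0 (shut) to 1.0 (fully open); "finger_force": force on a finger pad.
Only numpy, scipy, OpenCV 4.12 (cv2) and the standard library are available. Lean on these libraries where they do the work, as an engineer would, in place of code of your own. Each camera call takes 0.05 s, during which the arm holds its last target. There are 200 camera calls.

## Working session

There is one attempt and no reset: what is moved stays moved. The work goes in short steps, Python scripts to look and compute and a shell command to move; the robot and the scene stay as the last step left them, time stands still between calls to the robot, and variables do not carry over. Pictures are saved under pics/ and viewed, at most 16 in all, crops included, and the job is handed in when it is done.

```bash
mkdir -p pics; ls
python3 - <<'E'
from bench import arm
import cv2,numpy as np
s=arm.observe();print(s)
for n in("scene","top"):
    d=arm.get_image(n);cv2.imwrite(f"pics/{n}0.png",d["img"][:,:,::-1]);print(n,d["fx"],d["fy"],d["cx"],d["cy"],d["R"],d["t"])
E
```

```text
pics
{'time_s': 0.0, 'joint_pos': array([69.06470634, 24.93467654,  1.43214112, 90.18940706, -0.66260674,
       64.97270315, -4.30385037]), 'qd': array([-0.00815384,  0.06244633, -0.10601423,  0.10144647,  0.02666027,
        0.0326823 , -0.04143272]), 'effort': array([-1.94440017e-04, -6.67859387e+01,  9.85161178e-01, -3.14466977e+01,
       -6.04598341e-02,  4.30716283e-02,  1.51643935e-04]), 'tcp_pos': array([ 0.16215787, -0.6030977 ,  0.24296241]), 'tcp_rot': array([[ 9.65692793e-01,  2.59686543e-01, -5.73584463e-04],
       [ 2.59687114e-01, -9.65691744e-01,  1.43479253e-03],
       [-1.81309469e-04, -1.53452130e-03, -9.99998806e-01]]), 'force': array([ 0.84919876, -0.36725945, -0.18326089]), 'wrist_torque': array([ 0.00368703,  0.03471418, -0.01627562]), 'finger_force': 0.0, 'finger_gap': 1.0030133956008358}
scene 531.9228786570312 531.9228786570312 281.7761665338235 205.14009837062213 [[ 0.90391458 -0.42769648  0.00376311]
 [-0.18285113 -0.39437027 -0.90057623]
 [ 0.38665734  0.8133559  -0.43468182]] [-0.52160313  0.17052369  1.49995233]
top 401.41334061152253 401.41334061152253 275.0506802158066 206.50450985730032 [[-0.01063906 -0.9997478  -0.01977742]
 [-0.99680435  0.01216955 -0.07894925]
 [ 0.07917002  0.01887428 -0.99668243]] [0.03906744 0.6028457  1.17700337]
```

View pics/top0.png

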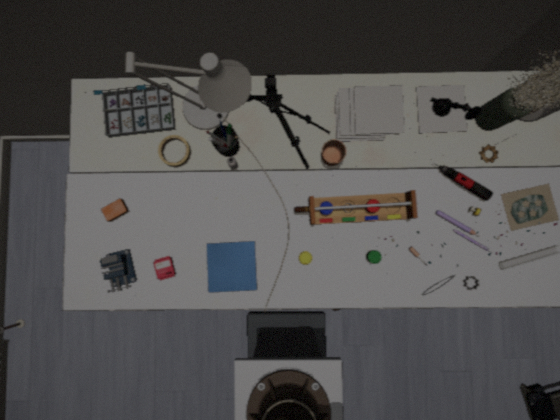

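View pics/scene0.png

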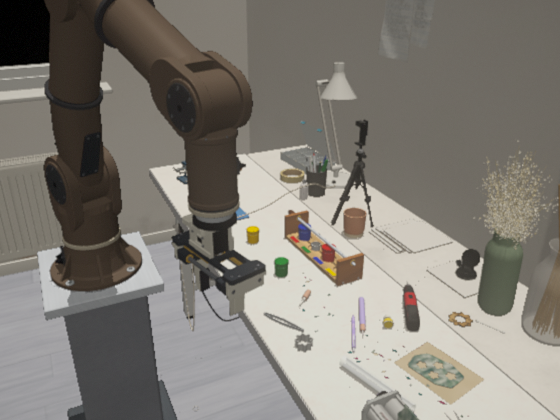

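The top view shows the rack from (307,210) to (413,205), with the handle at (300,210). The yellow pot is at (306,257), the green pot at (374,257) and the tile at (232,266). I'll zoom in and measure.

```bash
cat > h.py <<'E'
from bench import arm
import cv2,numpy as np
def cast(d,u,v,z):
    r=d["R"].T@np.array([(u-d["cx"])/d["fx"],(v-d["cy"])/d["fy"],1.]); c=-d["R"].T@d["t"]
    return c+r*(z-c[2])/r[2]
def proj(d,X):
    p=d["R"]@np.asarray(X,float)+d["t"]; return np.array([d["fx"]*p[0]/p[2]+d["cx"],d["fy"]*p[1]/p[2]+d["cy"]])
H=dict(red=[(0,6),(174,180)],yellow=[(22,34)],green=[(45,80)],blue=[(105,128)])
def blobs(d,col,smin=120,vmin=50,amin=15,box=None):
    h=cv2.cvtColor(d["img"],cv2.COLOR_RGB2HSV); m=0
    for a,b in H[col]: m=m|cv2.inRange(h,(a,smin,vmin),(b,255,255))
    if box: k=np.zeros_like(m);k[box[1]:box[3],box[0]:box[2]]=1;m=m*k
    n,l,st,c=cv2.connectedComponentsWithStats(m)
    return [(*c[i].round(1),*st[i][:5]) for i in range(1,n) if st[i][4]>=amin]
def tool(v):
    "world shift -> travel units"
    return (arm.observe()["tcp_rot"].T@np.asarray(v)/.25).round(4)
def look(n,name,crop=None,f=1):
    d=arm.get_image(n);im=d["img"][:,:,::-1]
    if crop: im=im[crop[1]:crop[3],crop[0]:crop[2]]
    cv2.imwrite(f"pics/{name}.png",cv2.resize(im,None,fx=f,fy=f,interpolation=cv2.INTER_CUBIC));return d
E
python3 - <<'E'
from h import *
d=look("top","topc",(190,180,430,300),3.3)
for c in H:
    for b in blobs(d,c,100,40,8,(190,185,430,300)): print(c,[float(x) for x in b],cast(d,b[0],b[1],.044)[:2].round(3),cast(d,b[0],b[1],.013)[:2].round(3))
E
```

```text
red [372.4, 201.3, 367.0, 199.0, 12.0, 5.0, 46.0] [ 0.614 -0.254] [ 0.616 -0.261]
red [372.3, 209.1, 366.0, 207.0, 14.0, 6.0, 65.0] [ 0.591 -0.253] [ 0.593 -0.26 ]
red [325.9, 220.1, 320.0, 218.0, 13.0, 5.0, 55.0] [ 0.56  -0.117] [ 0.561 -0.12 ]
yellow [393.8, 216.2, 387.0, 214.0, 14.0, 5.0, 63.0] [ 0.569 -0.315] [ 0.571 -0.323]
yellow [305.0, 257.5, 299.0, 252.0, 13.0, 12.0, 126.0] [ 0.452 -0.054] [ 0.45  -0.055]
green [348.8, 218.8, 343.0, 217.0, 12.0, 5.0, 43.0] [ 0.563 -0.184] [ 0.564 -0.189]
green [373.6, 256.5, 367.0, 251.0, 14.0, 12.0, 125.0] [ 0.453 -0.253] [ 0.451 -0.259]
blue [325.4, 203.9, 321.0, 202.0, 11.0, 5.0, 37.0] [ 0.608 -0.116] [ 0.61  -0.119]
blue [325.4, 211.5, 320.0, 210.0, 12.0, 5.0, 44.0] [ 0.585 -0.116] [ 0.587 -0.119]
blue [371.0, 217.6, 365.0, 216.0, 13.0, 4.0, 48.0] [ 0.566 -0.248] [ 0.567 -0.255]
blue [231.4, 266.4, 208.0, 242.0, 48.0, 50.0, 2052.0] [0.428 0.161] [0.426 0.165]
```

View pics/topc.png

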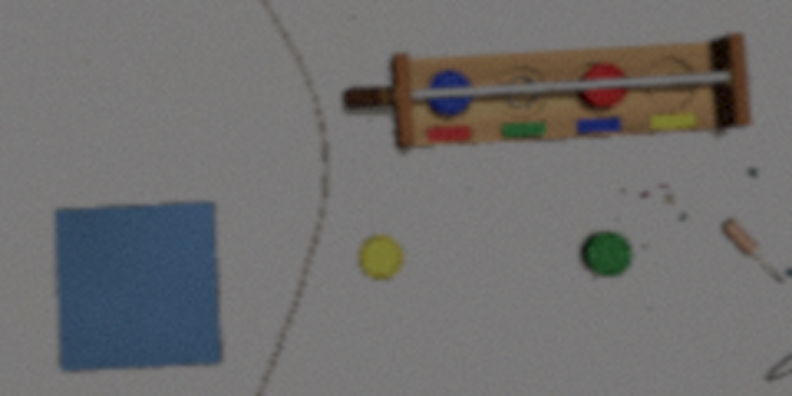

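Left to right the bays are red (holding the blue pot), green (holding the round cutter), blue (holding the red pot) and yellow (empty). Rack yaw is about +2.8° and its centre is about (0.602, -0.219). The pots on the table are yellow (0.452, -0.054) and green (0.453, -0.253). Next I'll move above the rod handle.

```bash
R='0.796,-0.606,0'
python3 -m pendant '[{"jaw":1,"travel":[0.16,-0.12,0],"rot":[0,0,0]},{"jaw":1,"travel":[0.32,-0.24,0],"rot":[0,0,0]},{"jaw":1,"travel":[0.48,-0.36,0],"rot":[0,0,0]},{"jaw":1,"travel":[0.64,-0.48,0],"rot":[0,0,0]},{"jaw":1,"travel":[0.8,-0.6,0],"rot":[0,0,0]}]' 30
python3 -m pendant '[{"jaw":1,"travel":[0.16,-0.12,0],"rot":[0,0,-0.02]},{"jaw":1,"travel":[0.32,-0.24,0],"rot":[0,0,-0.04]},{"jaw":1,"travel":[0.48,-0.36,0],"rot":[0,0,-0.06]},{"jaw":1,"travel":[0.64,-0.48,0],"rot":[0,0,-0.08]},{"jaw":1,"travel":[0.8,-0.6,0],"rot":[0,0,-0.1]}]'
python3 -m pendant '[{"jaw":1,"travel":[0,0,0],"rot":[0,0,-0.023]},{"jaw":1,"travel":[0,0,0],"rot":[0,0,-0.046]},{"jaw":1,"travel":[0,0,0],"rot":[0,0,-0.07]},{"jaw":1,"travel":[0,0,0],"rot":[0,0,-0.093]},{"jaw":1,"travel":[0,0,0],"rot":[0,0,-0.116]}]'
python3 - <<'E'
from h import *
s=arm.observe();print(s["tcp_pos"].round(4),s["tcp_rot"].round(4),s["time_s"],s["joint_pos"].round(1))
d=look("wrist","w1",None,1.3)
print(d["R"].round(3),d["t"].round(3), -d["R"].T@d["t"],d["fx"])
for c in H:
    for b in blobs(d,c,100,40,100): print(c,[float(x) for x in b],cast(d,b[0],b[1],.051)[:2].round(4),cast(d,b[0],b[1],.013)[:2].round(4))
E
```

```text
time_s: 0.65
tcp_pos: [0.3173, -0.4049, 0.2436]
tcp_rot: [[0.966, 0.26, -0.0], [0.26, -0.966, 0.0], [-0.0, -0.0, -1.0]]
force: [1.6, -0.2, -0.3]
finger_gap: 0.999
finger_force: 0.0
time_s: 1.15
tcp_pos: [0.4715, -0.2082, 0.2438]
tcp_rot: [[0.625, 0.781, 0.0], [0.781, -0.625, -0.0], [-0.0, 0.0, -1.0]]
force: [0.6, -0.7, -0.2]
finger_gap: 0.996
finger_force: 0.0
time_s: 1.65
tcp_pos: [0.4705, -0.2099, 0.2435]
tcp_rot: [[-0.055, 0.998, -0.001], [0.998, 0.055, 0.0], [0.0, -0.0, -1.0]]
force: [0.2, -0.7, 0.4]
finger_gap: 1.001
finger_force: 0.0
[ 0.4705 -0.2099  0.2435] [[-5.520e-02  9.985e-01 -5.000e-04]
 [ 9.985e-01  5.520e-02  1.000e-04]
 [ 1.000e-04 -5.000e-04 -1.000e+00]] 1.65 [ 38.3  17.  -25.4 103.6   8.2  61.2  13. ]
[[ 0.998  0.055 -0.   ]
 [ 0.052 -0.95   0.309]
 [ 0.017 -0.308 -0.951]] [-0.459 -0.262  0.318] [ 0.46621033 -0.1257378   0.38373026] 316.676434657472
red [362.8, 105.8, 356.0, 87.0, 14.0, 38.0, 413.0] [ 0.5517 -0.1195] [ 0.5614 -0.1188]
red [379.1, 226.5, 366.0, 209.0, 25.0, 39.0, 741.0] [ 0.5878 -0.2465] [ 0.6016 -0.2602]
red [401.0, 232.9, 396.0, 219.0, 11.0, 28.0, 176.0] [ 0.6137 -0.2528] [ 0.6305 -0.2673]
yellow [266.1, 28.6, 246.0, 5.0, 41.0, 49.0, 1521.0] [ 0.4523 -0.0565] [ 0.4507 -0.0486]
yellow [348.4, 269.6, 343.0, 256.0, 12.0, 29.0, 279.0] [ 0.5601 -0.3023] [ 0.5708 -0.3224]
green [357.4, 166.8, 352.0, 151.0, 12.0, 33.0, 323.0] [ 0.5544 -0.1807] [ 0.5645 -0.187 ]
green [258.9, 223.3, 243.0, 208.0, 32.0, 32.0, 798.0] [ 0.4528 -0.25  ] [ 0.4513 -0.2642]
blue [394.6, 105.6, 379.0, 87.0, 29.0, 39.0, 763.0] [ 0.5833 -0.1175] [ 0.5967 -0.1166]
blue [419.4, 106.0, 413.0, 89.0, 14.0, 35.0, 301.0] [ 0.6081 -0.1166] [ 0.6243 -0.1155]
blue [352.5, 221.0, 347.0, 207.0, 12.0, 29.0, 274.0] [ 0.5571 -0.2416] [ 0.5675 -0.2548]
```

View pics/w1.png

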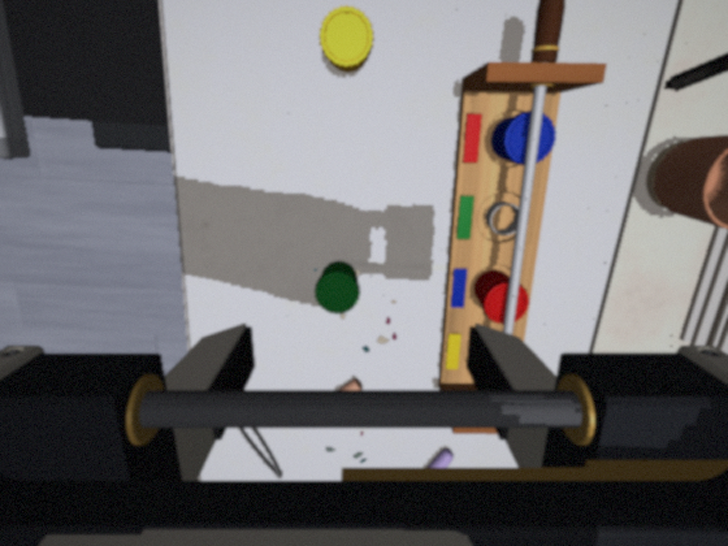

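The wrist view shows the rod running from (415,73) to (394,254), the round cutter at (387,168) in the green bay, the yellow bay empty, and the handle at the top (423,20).

Run:
```python
from h import *
d=arm.get_image("wrist")
h=cv2.cvtColor(d["img"],cv2.COLOR_RGB2HSV)
for n,(u,v,z) in dict(blue=(406,106,.051),red=(389.5,232,.051),rodL=(415.4,73,.061),rodR=(393.8,253.8,.061),cut=(386.5,168,.025),h1=(420,36,.061)).items(): print(n,cast(d,u,v,z)[:2].round(4))
# rod edges by row: bright low-saturation run
g=h[:,:,2].astype(int);S=h[:,:,1]
pts=[]
for v in range(75,240,8):
    c=int(415.4-(v-73)*21.6/180.8)
    r=[u for u in range(c-8,c+9) if S[v,u]<60 and g[v,u]>60]
    if r: pts.append(cast(d,np.mean(r),v,.061)[:2]); print(v,c,len(r),np.mean(r),pts[-1].round(4))
p=np.array(pts);print(np.polyfit(p[:,1],p[:,0],1))
```

```text
blue [ 0.5938 -0.1163]
red [ 0.6008 -0.2514]
rodL [ 0.5932 -0.0869]
rodR [ 0.6061 -0.2734]
cut [ 0.5943 -0.1836]
h1 [ 0.5912 -0.056 ]
75 415 9 416.0 [ 0.5941 -0.0886]
83 414 8 414.5 [ 0.5941 -0.0956]
91 413 9 413.0 [ 0.594  -0.1027]
99 412 9 412.0 [ 0.5945 -0.1099]
107 411 8 410.5 [ 0.5945 -0.1173]
115 410 8 409.5 [ 0.5949 -0.1247]
123 409 8 408.5 [ 0.5954 -0.1322]
131 408 8 407.5 [ 0.5959 -0.1398]
139 407 8 406.5 [ 0.5964 -0.1476]
147 406 8 405.5 [ 0.5968 -0.1554]
155 405 8 404.5 [ 0.5973 -0.1634]
163 404 11 401.90909090909093 [ 0.5962 -0.1717]
171 403 10 401.5 [ 0.5973 -0.1799]
179 402 11 399.0 [ 0.5963 -0.1883]
187 401 8 399.5 [ 0.5984 -0.1968]
195 400 8 398.5 [ 0.5989 -0.2054]
203 399 8 397.5 [ 0.5995 -0.2142]
211 398 8 396.5 [ 0.6    -0.2231]
219 397 8 395.5 [ 0.6006 -0.2322]
227 397 7 394.0 [ 0.6006 -0.2415]
235 396 8 392.5 [ 0.6006 -0.2509]
[-0.0449014  0.5895207]
```

```bash
python3 -m pendant '[{"jaw":1,"travel":[0.16,0.13,0],"rot":[0,0,0.0016]},{"jaw":1,"travel":[0.32,0.26,0],"rot":[0,0,0.0016]},{"jaw":1,"travel":[0.48,0.39,0],"rot":[0,0,0.0016]},{"jaw":0.2,"travel":[0.632,0.52,0],"rot":[0,0,0.0016]},{"jaw":0,"travel":[0.632,0.52,0],"rot":[0,0,0.0016]}]' 40
python3 -m pendant '[{"jaw":0,"travel":[0,0,0.15],"rot":[0,0,0]},{"jaw":0,"travel":[0,0,0.3],"rot":[0,0,0]},{"jaw":0,"travel":[0,0,0.4],"rot":[0,0,0]},{"jaw":0,"travel":[0,0,0.4],"rot":[0,0,0]},{"jaw":0,"travel":[0,0,0.4],"rot":[0,0,0]}]'
python3 - <<'E'
from h import *
d=look("wrist","w2",None,1)
s=arm.observe();p=s["tcp_pos"];print(p,s["tcp_rot"].round(4))
print("fingertip centre px",proj(d,p+s["tcp_rot"]@[0,0,.0]), "handle target px",proj(d,[.5915,-.045,.061]),proj(d,[.5925,-.068,.061]))
E
```

```text
time_s: 2.25
tcp_pos: [0.5953, -0.0382, 0.2437]
tcp_rot: [[-0.043, 0.999, 0.002], [0.999, 0.043, 0.004], [0.004, 0.002, -1.0]]
force: [-0.5, 0.6, 0.1]
finger_gap: 0.87
finger_force: 0.0
time_s: 2.75
tcp_pos: [0.5928, -0.046, 0.1441]
tcp_rot: [[-0.037, 0.999, -0.001], [0.999, 0.037, -0.0], [-0.0, -0.001, -1.0]]
force: [0.0, 0.1, 0.6]
finger_gap: 0.506
finger_force: 0.0
[ 0.59354874 -0.04584885  0.14506396] [[-3.720e-02  9.993e-01  1.500e-03]
 [ 9.993e-01  3.720e-02 -0.000e+00]
 [-1.000e-04  1.500e-03 -1.000e+00]]
fingertip centre px [277.84743168 284.31624021] handle target px [274.86917135 223.84057383] [275.13978394 251.71904995]
```

View pics/w2.png

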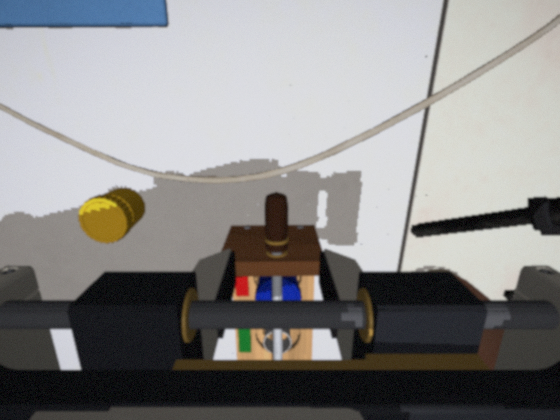

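The handle spans (276,195) to (277,252), which matches the predicted (275,224) to within 1 mm. I'll descend and grip.

```bash
python3 -m pendant '[{"jaw":0,"travel":[0,-0.004,0.15],"rot":[0,0,-0.0013]},{"jaw":0,"travel":[0,-0.004,0.3],"rot":[0,0,-0.0013]},{"jaw":0,"travel":[0,-0.004,0.342],"rot":[0,0,-0.0013]},{"jaw":0,"travel":[0,-0.004,0.342],"rot":[0,0,-0.0013]},{"jaw":0,"travel":[0,-0.004,0.342],"rot":[0,0,-0.0013]}]' 50
python3 -m pendant '[{"jaw":-1,"travel":[0,0,0],"rot":[0,0,0]},{"jaw":-1,"travel":[0,0,0],"rot":[0,0,0]},{"jaw":-1,"travel":[0,0,0],"rot":[0,0,0]},{"jaw":-1,"travel":[0,0,0],"rot":[0,0,0]},{"jaw":-1,"travel":[0,0,0],"rot":[0,0,0]}]'
python3 -m pendant '[{"jaw":-1,"travel":[0,0,0],"rot":[0,0,0]},{"jaw":-1,"travel":[0,0,0],"rot":[0,0,0]},{"jaw":-1,"travel":[0,0,0],"rot":[0,0,0]}]'
```

```text
time_s: 3.3
tcp_pos: [0.5932, -0.0457, 0.0602]
tcp_rot: [[-0.047, 0.999, 0.003], [0.999, 0.047, -0.0], [-0.0, 0.003, -1.0]]
force: [0.6, -0.2, 0.8]
finger_gap: 0.5
finger_force: 0.0
time_s: 3.8
tcp_pos: [0.592, -0.0458, 0.0585]
tcp_rot: [[-0.047, 0.999, 0.001], [0.999, 0.047, -0.0], [-0.0, 0.001, -1.0]]
force: [-0.4, 0.2, 1.9]
finger_gap: 0.183
finger_force: 50.0
time_s: 4.1
tcp_pos: [0.592, -0.0458, 0.0583]
tcp_rot: [[-0.047, 0.999, 0.0], [0.999, 0.047, -0.0], [-0.0, 0.0, -1.0]]
force: [0.3, 1.0, 2.4]
finger_gap: 0.18
finger_force: 50.0
```

```bash
python3 -m pendant '[{"jaw":-1,"travel":[0.08,0,0],"rot":[0,0,0]},{"jaw":-1,"travel":[0.16,0,0],"rot":[0,0,0]},{"jaw":-1,"travel":[0.24,0,0],"rot":[0,0,0]},{"jaw":-1,"travel":[0.32,0,0],"rot":[0,0,0]},{"jaw":-1,"travel":[0.4,0,0],"rot":[0,0,0]}]'
python3 -m pendant '[{"jaw":-1,"travel":[0.1,0,0],"rot":[0,0,0]},{"jaw":-1,"travel":[0.2,0,0],"rot":[0,0,0]},{"jaw":-1,"travel":[0.3,0,0],"rot":[0,0,0]},{"jaw":-1,"travel":[0.4,0,0],"rot":[0,0,0]},{"jaw":-1,"travel":[0.5,0,0],"rot":[0,0,0]}]'
python3 -m pendant '[{"jaw":-1,"travel":[0.1,0,0],"rot":[0,0,0]},{"jaw":-1,"travel":[0.2,0,0],"rot":[0,0,0]},{"jaw":-1,"travel":[0.3,0,0],"rot":[0,0,0]},{"jaw":-1,"travel":[0.38,0,0],"rot":[0,0,0]},{"jaw":-1,"travel":[0.38,0,0],"rot":[0,0,0]}]'
python3 - <<'E'
from h import *
print(arm.observe()["tcp_pos"])
d=look("wrist","w3",None,1)
t=arm.get_image("top");cv2.imwrite("pics/t3.png",cv2.resize(t["img"][170:310,170:430,::-1],None,fx=3,fy=3))
E
```

```text
time_s: 4.6
tcp_pos: [0.5868, 0.0547, 0.058]
tcp_rot: [[-0.047, 0.999, -0.0], [0.999, 0.047, -0.0], [-0.0, -0.0, -1.0]]
force: [0.2, -0.7, 0.0]
finger_gap: 0.18
finger_force: 50.0
time_s: 5.1
tcp_pos: [0.5808, 0.1798, 0.0579]
tcp_rot: [[-0.047, 0.999, -0.001], [0.999, 0.047, -0.0], [-0.0, -0.001, -1.0]]
force: [0.6, 1.1, 0.2]
finger_gap: 0.182
finger_force: 50.0
time_s: 5.6
tcp_pos: [0.5753, 0.2781, 0.0581]
tcp_rot: [[-0.052, 0.999, -0.001], [0.999, 0.052, 0.003], [0.003, -0.001, -1.0]]
force: [-0.1, 0.1, -0.0]
finger_gap: 0.183
finger_force: 50.0
[0.57526567 0.27806458 0.0581042 ]
```

View pics/w3.png

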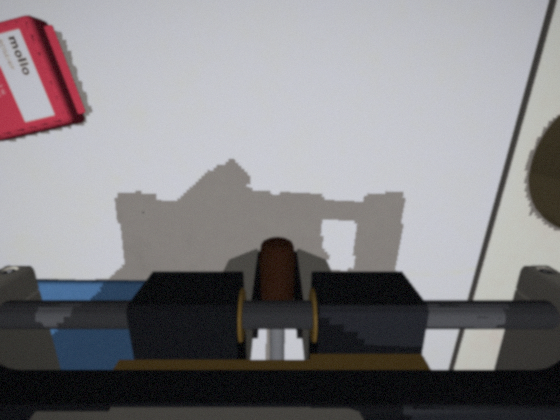

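The rod is drawn and held level. I'll pull it a little further, then lay it on the table.

```bash
python3 -m pendant '[{"jaw":-1,"travel":[0.06,0,0],"rot":[0,0,0]},{"jaw":-1,"travel":[0.12,0,0],"rot":[0,0,0]},{"jaw":-1,"travel":[0.12,0,0],"rot":[0,0,0]},{"jaw":-1,"travel":[0.12,0,0.04],"rot":[0,0,0]},{"jaw":-1,"travel":[0.12,0,0.08],"rot":[0,0,0]}]'
python3 -m pendant '[{"jaw":-1,"travel":[0,0,0.03],"rot":[0,0,0]},{"jaw":-1,"travel":[0,0,0.055],"rot":[0,0,0]},{"jaw":-1,"travel":[0,0,0.07],"rot":[0,0,0]},{"jaw":-1,"travel":[0,0,0.07],"rot":[0,0,0]},{"jaw":-1,"travel":[0,0,0.07],"rot":[0,0,0]}]'
python3 -m pendant '[{"jaw":-0.5,"travel":[0,0,0],"rot":[0,0,0]},{"jaw":-0.5,"travel":[0,0,0],"rot":[0,0,0]},{"jaw":-0.5,"travel":[0,0,0],"rot":[0,0,0]},{"jaw":-0.5,"travel":[0,0,0],"rot":[0,0,0]},{"jaw":-0.5,"travel":[0,0,0],"rot":[0,0,0]}]'
python3 -m pendant '[{"jaw":-0.4,"travel":[0,0,0],"rot":[0,0,0]},{"jaw":-0.3,"travel":[0,0,0],"rot":[0,0,0]},{"jaw":-0.2,"travel":[0,0,0],"rot":[0,0,0]},{"jaw":0,"travel":[0,0,0],"rot":[0,0,0]},{"jaw":0,"travel":[0,0,0],"rot":[0,0,0]}]'
python3 -m pendant '[{"jaw":0,"travel":[0,0,-0.1],"rot":[0,0,0]},{"jaw":0,"travel":[0,0,-0.25],"rot":[0,0,0]},{"jaw":0,"travel":[0,0,-0.4],"rot":[0,0,0]},{"jaw":0.3,"travel":[0,0,-0.5],"rot":[0,0,0]},{"jaw":0.3,"travel":[0,0,-0.5],"rot":[0,0,0]}]'
python3 - <<'E'
from h import *
s=arm.observe();print(s["tcp_pos"])
d=arm.get_image("wrist");t=arm.get_image("top")
cv2.imwrite("pics/w4.png",np.vstack([d["img"][:380,:,::-1],cv2.resize(t["img"][180:290,190:430,::-1],(560,220))]))
E
```

```text
time_s: 6.2
tcp_pos: [0.5754, 0.3031, 0.0374]
tcp_rot: [[-0.047, 0.999, 0.0], [0.999, 0.047, -0.001], [-0.001, 0.0, -1.0]]
force: [0.4, -1.1, -1.3]
finger_gap: 0.181
finger_force: 50.0
time_s: 6.7
tcp_pos: [0.5754, 0.3038, 0.0208]
tcp_rot: [[-0.047, 0.999, 0.0], [0.999, 0.047, 0.0], [0.0, 0.0, -1.0]]
force: [-0.0, 0.5, -0.7]
finger_gap: 0.181
finger_force: 50.0
time_s: 7.2
tcp_pos: [0.5753, 0.3038, 0.0208]
tcp_rot: [[-0.047, 0.999, 0.0], [0.999, 0.047, 0.0], [0.0, 0.0, -1.0]]
force: [-0.4, -0.2, 0.3]
finger_gap: 0.248
finger_force: 0.0
time_s: 7.7
tcp_pos: [0.5753, 0.3038, 0.0207]
tcp_rot: [[-0.047, 0.999, 0.0], [0.999, 0.047, -0.0], [-0.0, 0.0, -1.0]]
force: [0.4, 1.2, 0.3]
finger_gap: 0.489
finger_force: 0.0
time_s: 8.2
tcp_pos: [0.5771, 0.3053, 0.1501]
tcp_rot: [[-0.047, 0.999, 0.006], [0.999, 0.047, 0.004], [0.003, 0.006, -1.0]]
force: [1.4, 1.2, 1.2]
finger_gap: 0.618
finger_force: 0.0
[0.57712039 0.30531197 0.15009206]
```

View pics/w4.png

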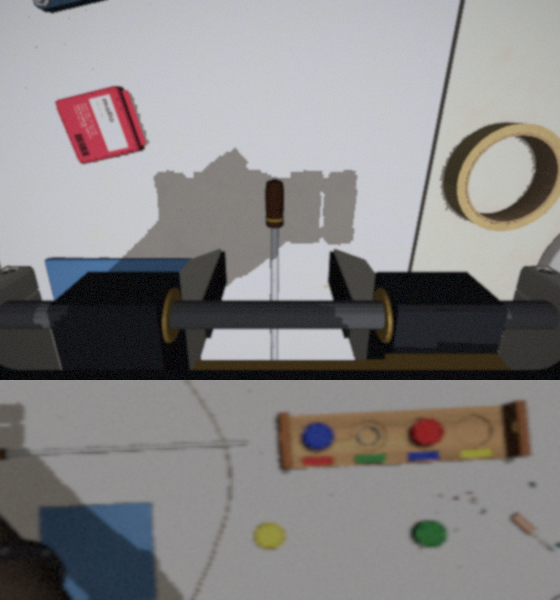

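The rod lies on the table with its handle at about (275,205) in the wrist view. Next is the cutter.

```bash
python3 -m pendant '[{"jaw":0.3,"travel":[-0.2,0,0],"rot":[0,0,0]},{"jaw":0.3,"travel":[-0.4,0,0],"rot":[0,0,0]},{"jaw":0.3,"travel":[-0.6,0,0],"rot":[0,0,0]},{"jaw":0.3,"travel":[-0.8,0,0],"rot":[0,0,0]},{"jaw":0.3,"travel":[-0.98,-0.005,0],"rot":[0,0,0]}]'
python3 -m pendant '[{"jaw":0.3,"travel":[-0.2,0,0],"rot":[0,0,0]},{"jaw":0.3,"travel":[-0.4,0,0],"rot":[0,0,0]},{"jaw":0.2,"travel":[-0.6,0,0],"rot":[0,0,0]},{"jaw":0.2,"travel":[-0.8,0,0],"rot":[0,0,0]},{"jaw":0.2,"travel":[-0.98,-0.005,0],"rot":[0,0,0]}]'
python3 -m pendant '[{"jaw":0.2,"travel":[0,0,0],"rot":[0,0,0]},{"jaw":0.2,"travel":[0,0,0],"rot":[0,0,0]},{"jaw":0.2,"travel":[0,0,0],"rot":[0,0,0]}]'
python3 - <<'E'
from h import *
s=arm.observe();p=s["tcp_pos"];print(p,s["tcp_rot"].round(3))
d=look("wrist","w5",None,1.2)
print("tcp at z.025",proj(d,[p[0],p[1],.025]),"bay2",proj(d,[.5979,-.1853,.013]))
for c in H:
    for b in blobs(d,c,100,40,100): print(c,[float(x) for x in b],cast(d,b[0],b[1],.051)[:2].round(4),cast(d,b[0],b[1],.013)[:2].round(4))
E
```

```text
time_s: 8.8
tcp_pos: [0.5846, 0.0559, 0.1441]
tcp_rot: [[-0.046, 0.999, -0.002], [0.999, 0.046, -0.001], [-0.001, -0.003, -1.0]]
force: [1.3, -0.0, 0.4]
finger_gap: 0.652
finger_force: 0.0
time_s: 9.3
tcp_pos: [0.5947, -0.1886, 0.144]
tcp_rot: [[-0.046, 0.999, -0.003], [0.999, 0.046, 0.0], [0.0, -0.003, -1.0]]
force: [1.1, 0.8, 0.7]
finger_gap: 0.6
finger_force: 0.0
time_s: 9.6
tcp_pos: [0.5955, -0.1841, 0.1447]
tcp_rot: [[-0.049, 0.999, -0.002], [0.999, 0.049, 0.001], [0.002, -0.002, -1.0]]
force: [-0.3, 0.2, 0.8]
finger_gap: 0.601
finger_force: 0.0
[ 0.59545174 -0.18412377  0.14471234] [[-0.049  0.999 -0.002]
 [ 0.999  0.049  0.001]
 [ 0.002 -0.002 -1.   ]]
tcp at z.025 [276.70264622 210.2762644 ] bay2 [279.37915706 207.54484791]
red [239.5, 129.8, 232.0, 105.0, 16.0, 50.0, 728.0] [ 0.5655 -0.1164] [ 0.5612 -0.119 ]
red [279.0, 282.4, 257.0, 258.0, 46.0, 44.0, 1581.0] [ 0.6001 -0.2391] [ 0.6014 -0.2617]
yellow [81.8, 29.5, 45.0, 0.0, 81.0, 62.0, 3492.0] [ 0.4613 -0.0574] [ 0.4402 -0.0505]
yellow [246.1, 338.6, 240.0, 328.0, 13.0, 23.0, 284.0] [ 0.5736 -0.2975] [ 0.5706 -0.3295]
green [241.9, 207.3, 235.0, 187.0, 15.0, 42.0, 542.0] [ 0.5681 -0.1746] [ 0.5642 -0.1867]
green [121.3, 261.8, 95.0, 250.0, 50.0, 22.0, 529.0] [ 0.4699 -0.2263] [ 0.4501 -0.2468]
blue [282.4, 132.5, 256.0, 106.0, 54.0, 54.0, 2261.0] [ 0.5964 -0.1168] [ 0.5971 -0.1195]
blue [244.2, 274.7, 238.0, 257.0, 13.0, 37.0, 439.0] [ 0.5708 -0.2333] [ 0.5674 -0.2549]
```

View pics/w5.png

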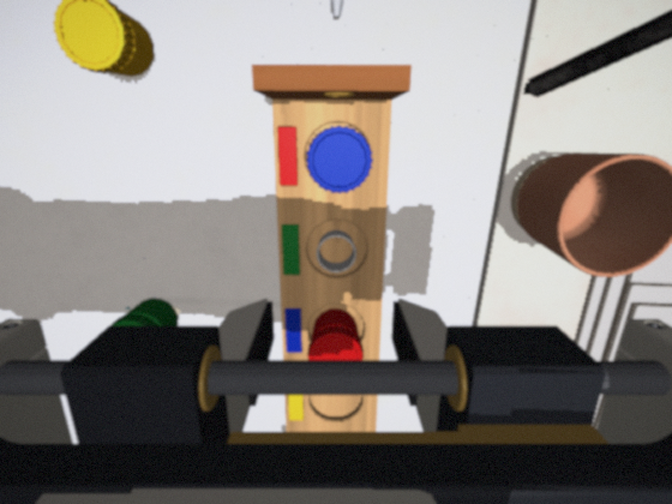

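The cutter is at (280,209) and the bay centre at (280,206), so the TCP is within 3 mm. Descending to grip it.

```bash
python3 -m pendant '[{"jaw":0.2,"travel":[0.004,0.01,0.12],"rot":[0,0,0]},{"jaw":0.2,"travel":[0.004,0.01,0.24],"rot":[0,0,0]},{"jaw":0.2,"travel":[0.004,0.01,0.36],"rot":[0,0,0]},{"jaw":0.2,"travel":[0.004,0.01,0.44],"rot":[0,0,0]},{"jaw":0.2,"travel":[0.004,0.01,0.44],"rot":[0,0,0]}]' 20
python3 -m pendant '[{"jaw":-0.8,"travel":[0,0,0],"rot":[0,0,0]},{"jaw":-0.8,"travel":[0,0,0],"rot":[0,0,0]},{"jaw":-0.8,"travel":[0,0,0],"rot":[0,0,0]},{"jaw":-0.8,"travel":[0,0,0],"rot":[0,0,0]},{"jaw":-0.8,"travel":[0,0,0],"rot":[0,0,0]}]'
python3 -m pendant '[{"jaw":-0.8,"travel":[0,0,0],"rot":[0,0,0]},{"jaw":-0.8,"travel":[0,0,0],"rot":[0,0,0]},{"jaw":-0.8,"travel":[0,0,-0.02],"rot":[0,0,0]},{"jaw":-0.8,"travel":[0,0,-0.05],"rot":[0,0,0]},{"jaw":-0.8,"travel":[0,0,-0.1],"rot":[0,0,0]}]'
```

```text
time_s: 10.15
tcp_pos: [0.5964, -0.1824, 0.0328]
tcp_rot: [[-0.05, 0.999, -0.005], [0.999, 0.05, 0.002], [0.002, -0.005, -1.0]]
force: [-0.3, 0.7, -0.3]
finger_gap: 0.599
finger_force: 0.0
time_s: 10.65
tcp_pos: [0.5989, -0.1848, 0.0367]
tcp_rot: [[-0.047, 0.999, 0.001], [0.999, 0.047, -0.0], [-0.0, 0.001, -1.0]]
force: [-1.2, -0.2, 5.4]
finger_gap: 0.276
finger_force: 20.0
time_s: 11.15
tcp_pos: [0.5978, -0.1846, 0.0609]
tcp_rot: [[-0.047, 0.999, -0.001], [0.999, 0.047, 0.0], [0.0, -0.001, -1.0]]
force: [0.4, 0.7, 0.3]
finger_gap: 0.278
finger_force: 20.0
```

```bash
python3 -m pendant '[{"jaw":-0.8,"travel":[0,0,-0.15],"rot":[0,0,0]},{"jaw":-0.8,"travel":[0,0,-0.3],"rot":[0,0,0]},{"jaw":-0.8,"travel":[0,0,-0.36],"rot":[0,0,0]},{"jaw":-0.8,"travel":[0,0,-0.36],"rot":[0,0,0]}]'
python3 -m pendant '[{"jaw":-0.8,"travel":[0.14,-0.06,0],"rot":[0,0,0]},{"jaw":-0.8,"travel":[0.28,-0.12,0],"rot":[0,0,0]},{"jaw":-0.8,"travel":[0.42,-0.18,0],"rot":[0,0,0]},{"jaw":-0.8,"travel":[0.56,-0.24,0],"rot":[0,0,0]},{"jaw":-0.8,"travel":[0.7,-0.3,0],"rot":[0,0,0]}]'
python3 -m pendant '[{"jaw":-0.8,"travel":[0.14,-0.06,0],"rot":[0,0,0]},{"jaw":-0.8,"travel":[0.28,-0.12,0],"rot":[0,0,0]},{"jaw":-0.8,"travel":[0.42,-0.18,0],"rot":[0,0,0]},{"jaw":-0.8,"travel":[0.56,-0.24,0],"rot":[0,0,0]},{"jaw":-0.8,"travel":[0.7,-0.3,0],"rot":[0,0,0]}]'
python3 -m pendant '[{"jaw":-0.8,"travel":[0,0,0],"rot":[0,0,0]},{"jaw":-0.8,"travel":[0,0,0.1],"rot":[0,0,0]},{"jaw":-0.8,"travel":[0,0,0.2],"rot":[0,0,0]},{"jaw":-0.8,"travel":[0,0,0.3],"rot":[0,0,0]},{"jaw":-0.8,"travel":[0,0,0.35],"rot":[0,0,0]}]'
```

```text
time_s: 11.55
tcp_pos: [0.6, -0.1849, 0.1541]
tcp_rot: [[-0.047, 0.999, 0.005], [0.999, 0.047, -0.001], [-0.002, 0.005, -1.0]]
force: [0.3, -0.4, -0.7]
finger_gap: 0.275
finger_force: 20.0
time_s: 12.05
tcp_pos: [0.5135, -0.0123, 0.1497]
tcp_rot: [[-0.047, 0.999, -0.002], [0.999, 0.047, -0.0], [0.0, -0.002, -1.0]]
force: [0.1, 0.3, -0.3]
finger_gap: 0.27
finger_force: 20.0
time_s: 12.55
tcp_pos: [0.4305, 0.1586, 0.1499]
tcp_rot: [[-0.047, 0.999, -0.002], [0.999, 0.047, -0.001], [-0.001, -0.002, -1.0]]
force: [0.1, 0.1, -0.6]
finger_gap: 0.276
finger_force: 20.0
time_s: 13.05
tcp_pos: [0.4306, 0.1566, 0.0609]
tcp_rot: [[-0.047, 0.999, -0.004], [0.999, 0.047, -0.002], [-0.001, -0.004, -1.0]]
force: [-1.2, 0.3, -0.8]
finger_gap: 0.273
finger_force: 20.0
```

```bash
python3 -m pendant '[{"jaw":-0.8,"travel":[0,0,0.05],"rot":[0,0,0]},{"jaw":-0.8,"travel":[0,0,0.09],"rot":[0,0,0]},{"jaw":-0.8,"travel":[0,0,0.095],"rot":[0,0,0]},{"jaw":-0.8,"travel":[0,0,0.095],"rot":[0,0,0]},{"jaw":-0.2,"travel":[0,0,0.095],"rot":[0,0,0]}]'
python3 -m pendant '[{"jaw":-0.1,"travel":[0,0,0],"rot":[0,0,0]},{"jaw":0,"travel":[0,0,0],"rot":[0,0,0]},{"jaw":0,"travel":[0,0,0],"rot":[0,0,0]},{"jaw":0.1,"travel":[0,0,-0.1],"rot":[0,0,0]},{"jaw":0.1,"travel":[0,0,-0.3],"rot":[0,0,0]}]'
python3 -m pendant '[{"jaw":0.3,"travel":[0,0,-0.2],"rot":[0,0,0]},{"jaw":0.3,"travel":[0,0,-0.2],"rot":[0,0,0]}]'
python3 - <<'E'
from h import *
s=arm.observe();p=s["tcp_pos"];print(p,s["tcp_rot"].round(3))
d=arm.get_image("wrist");t=arm.get_image("top")
cv2.imwrite("pics/w6.png",np.vstack([d["img"][:380,:,::-1],cv2.resize(t["img"][180:290,190:430,::-1],(560,220))]))
print(proj(d,[.427,.163,.007]),proj(d,[p[0],p[1],.025]))
E
```

```text
time_s: 13.55
tcp_pos: [0.4325, 0.1581, 0.0401]
tcp_rot: [[-0.047, 0.999, 0.001], [0.999, 0.047, 0.0], [0.0, 0.001, -1.0]]
force: [-0.5, -0.5, 0.8]
finger_gap: 0.321
finger_force: 0.0
time_s: 14.05
tcp_pos: [0.43, 0.1569, 0.113]
tcp_rot: [[-0.048, 0.999, -0.006], [0.999, 0.048, -0.002], [-0.002, -0.006, -1.0]]
force: [2.6, -0.8, 0.4]
finger_gap: 0.546
finger_force: 0.0
time_s: 14.25
tcp_pos: [0.435, 0.1598, 0.1702]
tcp_rot: [[-0.047, 0.999, 0.009], [0.999, 0.047, 0.003], [0.003, 0.009, -1.0]]
force: [-0.1, 1.1, -0.4]
finger_gap: 0.639
finger_force: 0.0
[0.43498107 0.15977442 0.17021267] [[-0.047  0.999  0.009]
 [ 0.999  0.047  0.003]
 [ 0.003  0.009 -1.   ]]
[267.15573575 193.61741591] [275.13870783 202.20333628]
```

View pics/w6.png

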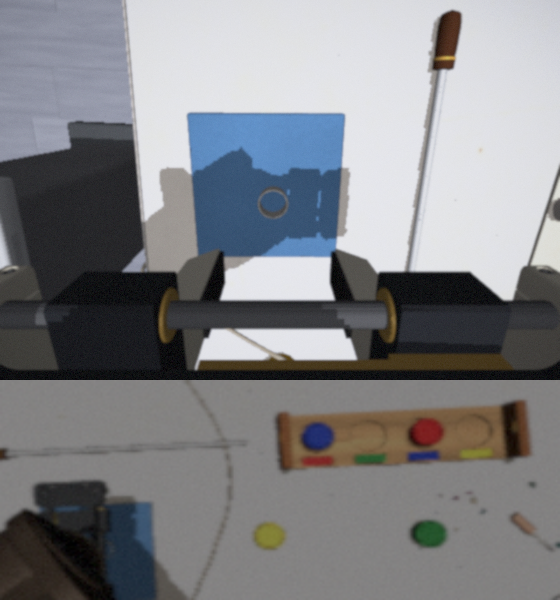

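The cutter is on the tile at (273,203). Now the blue pot, parked for now in the yellow bay.

```bash
python3 -m pendant '[{"jaw":0.4,"travel":[-0.14,0.075,0],"rot":[0,0,0]},{"jaw":0.4,"travel":[-0.28,0.15,0],"rot":[0,0,0]},{"jaw":0.4,"travel":[-0.42,0.225,0],"rot":[0,0,0]},{"jaw":0.4,"travel":[-0.565,0.3,0],"rot":[0,0,0]},{"jaw":0.4,"travel":[-0.565,0.3,0],"rot":[0,0,0]}]' 30
python3 -m pendant '[{"jaw":0.4,"travel":[-0.14,0.075,0],"rot":[0,0,0]},{"jaw":0.4,"travel":[-0.28,0.15,0],"rot":[0,0,0]},{"jaw":0.4,"travel":[-0.42,0.225,0],"rot":[0,0,0]},{"jaw":0.4,"travel":[-0.565,0.3,0],"rot":[0,0,0]},{"jaw":0.4,"travel":[-0.565,0.3,0],"rot":[0,0,0]}]'
python3 -m pendant '[{"jaw":0.4,"travel":[0,0,0],"rot":[0,0,0]},{"jaw":0.4,"travel":[0,0,0.1],"rot":[0,0,0]},{"jaw":0.4,"travel":[0,0,0.2],"rot":[0,0,0]},{"jaw":0.4,"travel":[0,0,0.2],"rot":[0,0,0]},{"jaw":0.4,"travel":[0,0,0.2],"rot":[0,0,0]}]'
```

```text
time_s: 14.85
tcp_pos: [0.5149, 0.0141, 0.1625]
tcp_rot: [[-0.039, 0.999, -0.002], [0.999, 0.039, -0.003], [-0.003, -0.002, -1.0]]
force: [-0.2, 0.6, 0.4]
finger_gap: 0.701
finger_force: 0.0
time_s: 15.35
tcp_pos: [0.5959, -0.1236, 0.1621]
tcp_rot: [[-0.04, 0.999, -0.002], [0.999, 0.04, -0.003], [-0.003, -0.002, -1.0]]
force: [-0.7, 0.1, 0.4]
finger_gap: 0.699
finger_force: 0.0
time_s: 15.85
tcp_pos: [0.5944, -0.1157, 0.1143]
tcp_rot: [[-0.049, 0.999, -0.002], [0.999, 0.049, 0.001], [0.001, -0.002, -1.0]]
force: [-0.2, -0.4, 0.3]
finger_gap: 0.701
finger_force: 0.0
```

```bash
python3 -m pendant '[{"jaw":0.4,"travel":[-0.004,0.004,0.1],"rot":[0,0,0]},{"jaw":0.4,"travel":[-0.004,0.004,0.2],"rot":[0,0,0]},{"jaw":0.4,"travel":[-0.004,0.004,0.28],"rot":[0,0,0]},{"jaw":0.4,"travel":[-0.004,0.004,0.3],"rot":[0,0,0]},{"jaw":0.4,"travel":[-0.004,0.004,0.3],"rot":[0,0,0]}]'
python3 -m pendant '[{"jaw":-0.6,"travel":[0,0,0],"rot":[0,0,0]},{"jaw":-0.6,"travel":[0,0,0],"rot":[0,0,0]},{"jaw":-0.6,"travel":[0,0,0],"rot":[0,0,0]},{"jaw":-0.6,"travel":[0,0,0],"rot":[0,0,0]},{"jaw":-0.6,"travel":[0,0,0],"rot":[0,0,0]}]'
python3 -m pendant '[{"jaw":-0.6,"travel":[0,0,0],"rot":[0,0,0]},{"jaw":-0.6,"travel":[0,0,-0.08],"rot":[0,0,0]},{"jaw":-0.6,"travel":[0,0,-0.16],"rot":[0,0,0]},{"jaw":-0.6,"travel":[0,0,-0.26],"rot":[0,0,0]},{"jaw":-0.6,"travel":[0,0,-0.26],"rot":[0,0,0]}]'
```

```text
time_s: 16.35
tcp_pos: [0.5964, -0.1177, 0.04]
tcp_rot: [[-0.048, 0.999, 0.0], [0.999, 0.048, 0.0], [0.0, 0.0, -1.0]]
force: [-0.0, -0.5, 1.2]
finger_gap: 0.696
finger_force: 0.0
time_s: 16.85
tcp_pos: [0.5967, -0.1183, 0.0402]
tcp_rot: [[-0.047, 0.999, 0.001], [0.999, 0.047, -0.0], [-0.0, 0.001, -1.0]]
force: [-1.0, 0.0, 6.9]
finger_gap: 0.431
finger_force: 30.0
time_s: 17.35
tcp_pos: [0.5982, -0.1182, 0.1076]
tcp_rot: [[-0.047, 0.999, 0.005], [0.999, 0.047, -0.001], [-0.001, 0.005, -1.0]]
force: [1.0, 0.2, 0.1]
finger_gap: 0.43
finger_force: 30.0
```

```bash
python3 -m pendant '[{"jaw":-0.6,"travel":[-0.17,0,0],"rot":[0,0,0]},{"jaw":-0.6,"travel":[-0.34,0,0],"rot":[0,0,0]},{"jaw":-0.6,"travel":[-0.51,0,0],"rot":[0,0,0]},{"jaw":-0.6,"travel":[-0.68,0,0],"rot":[0,0,0]},{"jaw":-0.6,"travel":[-0.816,0,0],"rot":[0,0,0]}]'
python3 -m pendant '[{"jaw":-0.6,"travel":[0,0,0],"rot":[0,0,0]},{"jaw":-0.6,"travel":[0,0,0.1],"rot":[0,0,0]},{"jaw":-0.6,"travel":[0,0,0.2],"rot":[0,0,0]},{"jaw":-0.6,"travel":[0,0,0.24],"rot":[0,0,0]},{"jaw":-0.6,"travel":[0,0,0.255],"rot":[0,0,0]}]'
python3 -m pendant '[{"jaw":-0.6,"travel":[0,0,0],"rot":[0,0,0]},{"jaw":0,"travel":[0,0,0],"rot":[0,0,0]},{"jaw":0.4,"travel":[0,0,0],"rot":[0,0,0]},{"jaw":0.4,"travel":[0,0,0],"rot":[0,0,0]},{"jaw":0.4,"travel":[0,0,0],"rot":[0,0,0]}]'
python3 -m pendant '[{"jaw":0.4,"travel":[0,0,-0.12],"rot":[0,0,0]},{"jaw":0.4,"travel":[0,0,-0.24],"rot":[0,0,0]},{"jaw":0.4,"travel":[0.14,0,-0.26],"rot":[0,0,0]},{"jaw":0.4,"travel":[0.272,0,-0.26],"rot":[0,0,0]},{"jaw":0.4,"travel":[0.272,0,-0.26],"rot":[0,0,0]}]'
python3 - <<'E'
from h import *
s=arm.observe();p=s["tcp_pos"];print(p)
d=look("wrist","w7",None,1);t=arm.get_image("top")
cv2.imwrite("pics/w7.png",np.vstack([d["img"][:380,:,::-1],cv2.resize(t["img"][180:290,190:430,::-1],(560,220))]))
for c in H:
    for b in blobs(t,c,90,40,20,(280,185,430,290)): print(c,[float(x) for x in b],cast(t,b[0],b[1],.051)[:2].round(4))
E
```

```text
time_s: 17.85
tcp_pos: [0.6048, -0.3252, 0.1034]
tcp_rot: [[-0.045, 0.999, -0.001], [0.999, 0.045, -0.001], [-0.001, -0.001, -1.0]]
force: [0.3, -0.2, 0.4]
finger_gap: 0.426
finger_force: 30.0
time_s: 18.35
tcp_pos: [0.6041, -0.321, 0.0401]
tcp_rot: [[-0.048, 0.999, -0.004], [0.999, 0.048, 0.001], [0.002, -0.004, -1.0]]
force: [-15.1, 5.7, 29.0]
finger_gap: 0.431
finger_force: 30.0
time_s: 18.85
tcp_pos: [0.606, -0.322, 0.0409]
tcp_rot: [[-0.047, 0.999, 0.0], [0.999, 0.047, -0.0], [-0.0, 0.0, -1.0]]
force: [-0.1, -0.1, 1.2]
finger_gap: 0.688
finger_force: 0.0
time_s: 19.35
tcp_pos: [0.6037, -0.2475, 0.1067]
tcp_rot: [[-0.054, 0.999, 0.001], [0.999, 0.054, 0.003], [0.003, 0.002, -1.0]]
force: [-0.3, 0.9, -0.8]
finger_gap: 0.7
finger_force: 0.0
[ 0.60365679 -0.24754798  0.10668056]
red [368.5, 206.1, 365.0, 200.0, 7.0, 12.0, 55.0] [ 0.599  -0.2405]
red [325.8, 220.2, 320.0, 218.0, 13.0, 5.0, 53.0] [ 0.5593 -0.1156]
yellow [305.0, 257.4, 299.0, 251.0, 13.0, 13.0, 131.0] [ 0.4524 -0.0534]
green [348.7, 218.8, 343.0, 217.0, 12.0, 5.0, 43.0] [ 0.5626 -0.1821]
green [374.1, 256.6, 368.0, 251.0, 13.0, 12.0, 121.0] [ 0.4528 -0.2524]
```

View pics/w7.png

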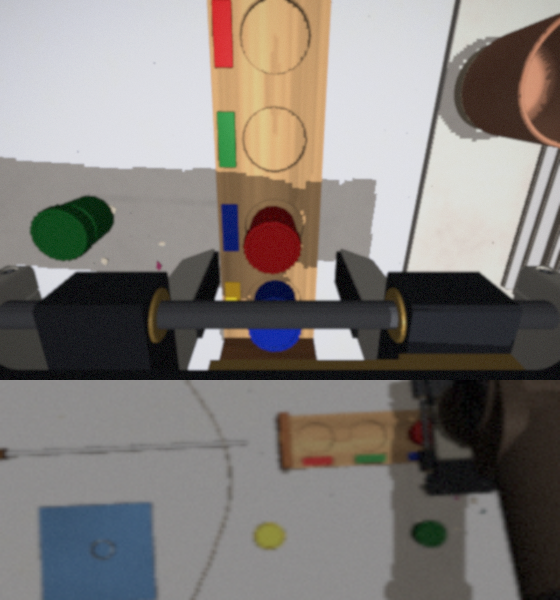

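The red and green pockets are free, with centres at (275,37) and (275,138), and blue stands in the yellow bay. Now I'll pick red.

```bash
python3 - <<'E'
from h import *
d=arm.get_image("wrist");print(arm.observe()["tcp_pos"])
g=cv2.GaussianBlur(cv2.cvtColor(d["img"],cv2.COLOR_RGB2GRAY)[:190],(3,3),0)
c=cv2.HoughCircles(g,cv2.HOUGH_GRADIENT,1,60,param1=60,param2=18,minRadius=25,maxRadius=42)
for u,v,r in c[0]: print(u,v,r,cast(d,u,v,.013)[:2].round(4))
E
python3 -m pendant '[{"jaw":0.4,"travel":[0,0,0.1],"rot":[0,0,0]},{"jaw":0.4,"travel":[0,0,0.2],"rot":[0,0,0]},{"jaw":0.4,"travel":[0,0,0.26],"rot":[0,0,0]},{"jaw":0.4,"travel":[0,0,0.26],"rot":[0,0,0]},{"jaw":0.4,"travel":[0,0,0.26],"rot":[0,0,0]}]'
python3 -m pendant '[{"jaw":-0.6,"travel":[0,0,0],"rot":[0,0,0]},{"jaw":-0.6,"travel":[0,0,0],"rot":[0,0,0]},{"jaw":-0.6,"travel":[0,0,0],"rot":[0,0,0]},{"jaw":-0.6,"travel":[0,0,0],"rot":[0,0,0]},{"jaw":-0.6,"travel":[0,0,0],"rot":[0,0,0]}]'
python3 -m pendant '[{"jaw":-0.6,"travel":[0,0,0],"rot":[0,0,0]},{"jaw":-0.6,"travel":[0,0,-0.08],"rot":[0,0,0]},{"jaw":-0.6,"travel":[0,0,-0.16],"rot":[0,0,0]},{"jaw":-0.6,"travel":[0,0,-0.26],"rot":[0,0,0]},{"jaw":-0.6,"travel":[0,0,-0.26],"rot":[0,0,0]}]'
```

```text
[ 0.60262224 -0.25456162  0.1058227 ]
275.5 130.5 33.5 [ 0.5989 -0.1847]
275.5 29.5 35.5 [ 0.5958 -0.1206]
492.5 85.5 35.9 [ 0.7464 -0.1474]
time_s: 20.0
tcp_pos: [0.6028, -0.2547, 0.0409]
tcp_rot: [[-0.046, 0.999, -0.0], [0.999, 0.046, -0.0], [-0.0, -0.0, -1.0]]
force: [-0.4, -0.4, 0.3]
finger_gap: 0.7
finger_force: 0.0
time_s: 20.5
tcp_pos: [0.6029, -0.2542, 0.0414]
tcp_rot: [[-0.047, 0.999, 0.001], [0.999, 0.047, -0.0], [-0.0, 0.001, -1.0]]
force: [-1.5, 0.9, 4.6]
finger_gap: 0.429
finger_force: 30.0
time_s: 21.0
tcp_pos: [0.6046, -0.2544, 0.109]
tcp_rot: [[-0.047, 0.999, 0.005], [0.999, 0.047, -0.002], [-0.002, 0.005, -1.0]]
force: [0.8, -0.6, 0.2]
finger_gap: 0.429
finger_force: 30.0
```

```bash
python3 -m pendant '[{"jaw":-0.6,"travel":[0.17,0,0],"rot":[0,0,0]},{"jaw":-0.6,"travel":[0.34,0,0],"rot":[0,0,0]},{"jaw":-0.6,"travel":[0.5,0,0],"rot":[0,0,0]},{"jaw":-0.6,"travel":[0.548,0,0],"rot":[0,0,0]},{"jaw":-0.6,"travel":[0.548,0,0],"rot":[0,0,0]}]'
python3 -m pendant '[{"jaw":-0.6,"travel":[0,0,0],"rot":[0,0,0]},{"jaw":-0.6,"travel":[0,0,0.1],"rot":[0,0,0]},{"jaw":-0.6,"travel":[0,0,0.2],"rot":[0,0,0]},{"jaw":-0.6,"travel":[0,0,0.23],"rot":[0,0,0]},{"jaw":-0.6,"travel":[0,0,0.25],"rot":[0,0,0]}]'
python3 -m pendant '[{"jaw":-0.6,"travel":[0,0,0],"rot":[0,0,0]},{"jaw":0,"travel":[0,0,0],"rot":[0,0,0]},{"jaw":0.4,"travel":[0,0,0],"rot":[0,0,0]},{"jaw":0.4,"travel":[0,0,0],"rot":[0,0,0]},{"jaw":0.4,"travel":[0,0,0],"rot":[0,0,0]}]'
python3 -m pendant '[{"jaw":0.4,"travel":[0,0,-0.12],"rot":[0,0,0]},{"jaw":0.4,"travel":[0,0,-0.24],"rot":[0,0,0]},{"jaw":0.4,"travel":[-0.16,0,-0.26],"rot":[0,0,0]},{"jaw":0.4,"travel":[-0.36,0,-0.26],"rot":[0,0,0]},{"jaw":0.4,"travel":[-0.56,0,-0.26],"rot":[0,0,0]}]'
```

```text
time_s: 21.5
tcp_pos: [0.5959, -0.1142, 0.1053]
tcp_rot: [[-0.052, 0.999, -0.001], [0.999, 0.052, 0.001], [0.001, -0.001, -1.0]]
force: [0.5, -0.6, -1.0]
finger_gap: 0.429
finger_force: 30.0
time_s: 22.0
tcp_pos: [0.5957, -0.119, 0.0423]
tcp_rot: [[-0.045, 0.999, -0.002], [0.999, 0.045, -0.001], [-0.0, -0.002, -1.0]]
force: [-0.0, -0.1, -0.4]
finger_gap: 0.429
finger_force: 30.0
time_s: 22.5
tcp_pos: [0.5965, -0.1172, 0.0438]
tcp_rot: [[-0.047, 0.999, 0.001], [0.999, 0.047, -0.0], [-0.0, 0.001, -1.0]]
force: [-0.1, -0.1, -0.1]
finger_gap: 0.686
finger_force: 0.0
time_s: 23.0
tcp_pos: [0.6033, -0.2582, 0.1093]
tcp_rot: [[-0.049, 0.999, 0.001], [0.999, 0.049, -0.001], [-0.001, 0.001, -1.0]]
force: [1.2, 0.9, -0.2]
finger_gap: 0.698
finger_force: 0.0
```

```bash
python3 -m pendant '[{"jaw":0.4,"travel":[-0.15,0,0],"rot":[0,0,0]},{"jaw":0.4,"travel":[-0.256,0,0],"rot":[0,0,0]},{"jaw":0.4,"travel":[-0.256,0,0],"rot":[0,0,0]},{"jaw":0.4,"travel":[-0.256,0,0.1],"rot":[0,0,0]},{"jaw":0.4,"travel":[-0.256,0,0.2],"rot":[0,0,0]}]'
python3 -m pendant '[{"jaw":0.4,"travel":[0,0,0.06],"rot":[0,0,0]},{"jaw":0.4,"travel":[0,0,0.075],"rot":[0,0,0]},{"jaw":0.4,"travel":[0,0,0.075],"rot":[0,0,0]},{"jaw":-0.6,"travel":[0,0,0.075],"rot":[0,0,0]},{"jaw":-0.6,"travel":[0,0,0.075],"rot":[0,0,0]}]'
python3 -m pendant '[{"jaw":-0.6,"travel":[0,0,0],"rot":[0,0,0]},{"jaw":-0.6,"travel":[0,0,0],"rot":[0,0,0]},{"jaw":-0.6,"travel":[0,0,0],"rot":[0,0,0]},{"jaw":-0.6,"travel":[0,0,0],"rot":[0,0,0]},{"jaw":-0.6,"travel":[0,0,0],"rot":[0,0,0]}]'
python3 -m pendant '[{"jaw":-0.6,"travel":[0,0,-0.08],"rot":[0,0,0]},{"jaw":-0.6,"travel":[0,0,-0.14],"rot":[0,0,0]},{"jaw":-0.6,"travel":[0,0,-0.14],"rot":[0,0,0]}]'
```

```text
time_s: 23.5
tcp_pos: [0.6066, -0.3205, 0.0586]
tcp_rot: [[-0.047, 0.999, 0.002], [0.999, 0.047, -0.0], [-0.0, 0.002, -1.0]]
force: [0.6, 0.8, 0.2]
finger_gap: 0.703
finger_force: 0.0
time_s: 24.0
tcp_pos: [0.6066, -0.3212, 0.0408]
tcp_rot: [[-0.047, 0.999, 0.002], [0.999, 0.047, -0.001], [-0.001, 0.002, -1.0]]
force: [-0.9, -0.1, -0.3]
finger_gap: 0.576
finger_force: 0.0
time_s: 24.5
tcp_pos: [0.6062, -0.3211, 0.0402]
tcp_rot: [[-0.047, 0.999, 0.001], [0.999, 0.047, -0.0], [-0.001, 0.001, -1.0]]
force: [-1.2, 0.6, 5.3]
finger_gap: 0.431
finger_force: 30.0
time_s: 24.8
tcp_pos: [0.6073, -0.3215, 0.0769]
tcp_rot: [[-0.047, 0.999, 0.004], [0.999, 0.047, -0.002], [-0.002, 0.004, -1.0]]
force: [0.2, -0.0, -0.8]
finger_gap: 0.431
finger_force: 30.0
```

```bash
python3 -m pendant '[{"jaw":-0.6,"travel":[0.13,-0.004,0],"rot":[0,0,0]},{"jaw":-0.6,"travel":[0.272,-0.004,0],"rot":[0,0,0]},{"jaw":-0.6,"travel":[0.272,-0.004,0],"rot":[0,0,0]},{"jaw":-0.6,"travel":[0.272,-0.004,0.06],"rot":[0,0,0]},{"jaw":-0.6,"travel":[0.272,-0.004,0.11],"rot":[0,0,0]}]'
python3 -m pendant '[{"jaw":-0.6,"travel":[0,0,0.02],"rot":[0,0,0]},{"jaw":-0.6,"travel":[0,0,0.02],"rot":[0,0,0]},{"jaw":0.4,"travel":[0,0,0.02],"rot":[0,0,0]},{"jaw":0.4,"travel":[0,0,0.02],"rot":[0,0,0]},{"jaw":0.4,"travel":[0,0,0.02],"rot":[0,0,0]}]'
python3 -m pendant '[{"jaw":0.4,"travel":[0,0,-0.12],"rot":[0,0,0]},{"jaw":0.4,"travel":[0,0,-0.24],"rot":[0,0,0]},{"jaw":0.4,"travel":[0,0,-0.36],"rot":[0,0,0]},{"jaw":0.4,"travel":[0,-0.18,-0.44],"rot":[0,0,0]},{"jaw":0.4,"travel":[0,-0.36,-0.44],"rot":[0,0,0]}]'
python3 -m pendant '[{"jaw":0.4,"travel":[0,-0.05,0],"rot":[0,0,0]},{"jaw":0.4,"travel":[0,-0.05,0],"rot":[0,0,0]}]'
python3 - <<'E'
from h import *
s=arm.observe();p=s["tcp_pos"];print(p)
d=arm.get_image("wrist");t=arm.get_image("top")
cv2.imwrite("pics/w8.png",np.vstack([d["img"][:380,:,::-1],cv2.resize(t["img"][180:290,190:430,::-1],(560,220))]))
for n,i in(("w",d),("t",t)):
  for c in H:
    for b in blobs(i,c,100,40,20 if n=="t" else 150,(280,185,430,290) if n=="t" else None): print(n,c,[float(x) for x in b],cast(i,b[0],b[1],.051)[:2].round(4),cast(i,b[0],b[1],.044)[:2].round(4))
E
```

```text
time_s: 25.3
tcp_pos: [0.6011, -0.2544, 0.0454]
tcp_rot: [[-0.046, 0.999, -0.001], [0.999, 0.046, -0.001], [-0.001, -0.001, -1.0]]
force: [0.0, -0.6, -1.0]
finger_gap: 0.427
finger_force: 30.0
time_s: 25.8
tcp_pos: [0.6016, -0.2534, 0.0418]
tcp_rot: [[-0.047, 0.999, -0.0], [0.999, 0.047, -0.0], [-0.0, -0.0, -1.0]]
force: [0.5, 0.4, 0.0]
finger_gap: 0.642
finger_force: 0.0
time_s: 26.3
tcp_pos: [0.5133, -0.2574, 0.1548]
tcp_rot: [[-0.048, 0.999, 0.006], [0.999, 0.048, -0.002], [-0.002, 0.006, -1.0]]
force: [0.2, -1.2, -0.8]
finger_gap: 0.7
finger_force: 0.0
time_s: 26.5
tcp_pos: [0.4971, -0.2589, 0.1523]
tcp_rot: [[-0.045, 0.999, -0.001], [0.999, 0.045, -0.001], [-0.001, -0.001, -1.0]]
force: [0.1, 0.1, 0.4]
finger_gap: 0.701
finger_force: 0.0
[ 0.49714083 -0.25886698  0.1522943 ]
w red [425.8, 30.5, 388.0, 0.0, 75.0, 63.0, 3568.0] [ 0.592  -0.1208] [ 0.5949 -0.1192]
w red [366.3, 36.3, 357.0, 9.0, 20.0, 56.0, 891.0] [ 0.5523 -0.1261] [ 0.554  -0.1247]
w green [359.2, 125.9, 351.0, 103.0, 18.0, 47.0, 663.0] [ 0.5548 -0.185 ] [ 0.5566 -0.1853]
w green [223.6, 205.6, 201.0, 179.0, 46.0,
[... 256 characters left out ...]
20.0, 201.0, 13.0, 14.0, 144.0] [ 0.5964 -0.117 ] [ 0.5969 -0.1177]
t red [325.8, 220.2, 320.0, 218.0, 13.0, 5.0, 53.0] [ 0.5593 -0.1156] [ 0.5596 -0.1164]
t yellow [391.8, 214.8, 387.0, 214.0, 11.0, 3.0, 28.0] [ 0.5728 -0.3072] [ 0.5732 -0.3091]
t yellow [305.0, 257.4, 299.0, 251.0, 13.0, 13.0, 127.0] [ 0.4524 -0.0534] [ 0.4521 -0.0538]
t green [348.9, 218.8, 343.0, 217.0, 12.0, 4.0, 41.0] [ 0.5626 -0.1827] [ 0.563  -0.1839]
t green [373.0, 256.3, 369.0, 251.0, 10.0, 12.0, 86.0] [ 0.4537 -0.2492] [ 0.4533 -0.2508]
t blue [370.9, 205.5, 366.0, 200.0, 12.0, 13.0, 111.0] [ 0.6007 -0.2475] [ 0.6012 -0.2491]
t blue [369.4, 217.5, 365.0, 216.0, 10.0, 4.0, 35.0] [ 0.5657 -0.2422] [ 0.5661 -0.2437]
```

View pics/w8.png

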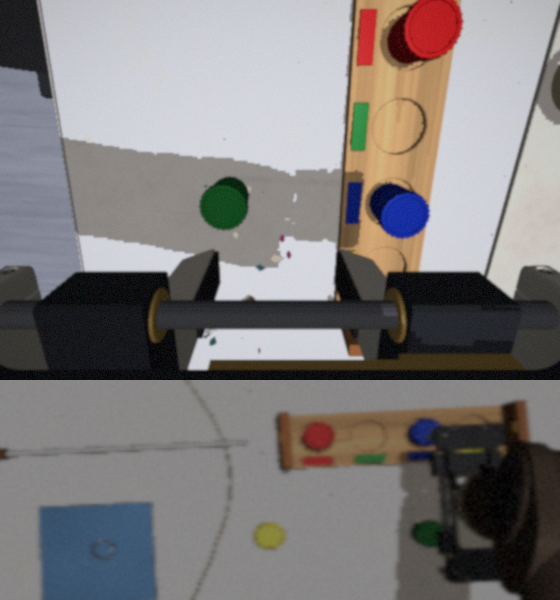

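Red and blue are seated in their own bays. The green pot is at (0.453, -0.253); picking it next.

```bash
python3 -m pendant '[{"jaw":0.5,"travel":[0.032,-0.173,0],"rot":[0,0,0]},{"jaw":0.5,"travel":[0.032,-0.173,0.15],"rot":[0,0,0]},{"jaw":0.5,"travel":[0.032,-0.173,0.3],"rot":[0,0,0]},{"jaw":0.5,"travel":[0.032,-0.173,0.42],"rot":[0,0,0]},{"jaw":0.5,"travel":[0.032,-0.173,0.47],"rot":[0,0,0]}]'
python3 -m pendant '[{"jaw":0.5,"travel":[0,0,0],"rot":[0,0,0]},{"jaw":-0.6,"travel":[0,0,0],"rot":[0,0,0]},{"jaw":-0.6,"travel":[0,0,0],"rot":[0,0,0]},{"jaw":-0.6,"travel":[0,0,0],"rot":[0,0,0]},{"jaw":-0.6,"travel":[0,0,0],"rot":[0,0,0]}]'
python3 -m pendant '[{"jaw":-0.6,"travel":[0,0,0],"rot":[0,0,0]},{"jaw":-0.6,"travel":[0,0,0],"rot":[0,0,0]},{"jaw":-0.6,"travel":[0,0,-0.12],"rot":[0,0,0]},{"jaw":-0.6,"travel":[0,0,-0.24],"rot":[0,0,0]},{"jaw":-0.6,"travel":[0,0,-0.32],"rot":[0,0,0]}]'
python3 -m pendant '[{"jaw":-0.6,"travel":[0,0,0],"rot":[0,0,0]},{"jaw":-0.6,"travel":[0,0,0],"rot":[0,0,0]}]'
```

```text
time_s: 27.1
tcp_pos: [0.4558, -0.2509, 0.0317]
tcp_rot: [[-0.048, 0.999, -0.002], [0.999, 0.048, 0.002], [0.002, -0.002, -1.0]]
force: [-0.1, -0.5, 0.5]
finger_gap: 0.749
finger_force: 0.0
time_s: 27.6
tcp_pos: [0.456, -0.2523, 0.0354]
tcp_rot: [[-0.047, 0.999, 0.001], [0.999, 0.047, -0.001], [-0.001, 0.001, -1.0]]
force: [-0.6, 0.1, 0.7]
finger_gap: 0.451
finger_force: 0.2
time_s: 28.1
tcp_pos: [0.4561, -0.2521, 0.1164]
tcp_rot: [[-0.047, 0.999, 0.001], [0.999, 0.047, -0.001], [-0.001, 0.001, -1.0]]
force: [-0.2, -0.8, -0.3]
finger_gap: 0.427
finger_force: 30.0
time_s: 28.3
tcp_pos: [0.4555, -0.2522, 0.1145]
tcp_rot: [[-0.047, 0.999, 0.001], [0.999, 0.047, -0.001], [-0.001, 0.001, -1.0]]
force: [-0.5, 0.3, -1.4]
finger_gap: 0.427
finger_force: 30.0
```

```bash
python3 -m pendant '[{"jaw":-0.6,"travel":[0.06,0.146,0],"rot":[0,0,0]},{"jaw":-0.6,"travel":[0.12,0.292,0],"rot":[0,0,0]},{"jaw":-0.6,"travel":[0.18,0.438,0],"rot":[0,0,0]},{"jaw":-0.6,"travel":[0.243,0.585,0],"rot":[0,0,0]},{"jaw":-0.6,"travel":[0.243,0.585,0],"rot":[0,0,0]}]'
python3 -m pendant '[{"jaw":-0.6,"travel":[0,0,0],"rot":[0,0,0]},{"jaw":-0.6,"travel":[0,0,0.1],"rot":[0,0,0]},{"jaw":-0.6,"travel":[0,0,0.2],"rot":[0,0,0]},{"jaw":-0.6,"travel":[0,0,0.2],"rot":[0,0,0]},{"jaw":-0.6,"travel":[0,0,0.2],"rot":[0,0,0]}]'
python3 - <<'E'
from h import *
s=arm.observe();print(s["tcp_pos"],s["finger_gap"])
E
```

```text
time_s: 28.8
tcp_pos: [0.6029, -0.1794, 0.113]
tcp_rot: [[-0.053, 0.999, 0.002], [0.999, 0.053, 0.003], [0.003, 0.002, -1.0]]
force: [0.3, 0.5, -0.1]
finger_gap: 0.43
finger_force: 30.0
time_s: 29.3
tcp_pos: [0.5975, -0.1851, 0.0641]
tcp_rot: [[-0.046, 0.999, -0.002], [0.999, 0.046, 0.0], [0.0, -0.002, -1.0]]
force: [1.1, -0.5, 0.5]
finger_gap: 0.431
finger_force: 30.0
[ 0.59754551 -0.18511292  0.06408046] 0.4307585238247996
```

```bash
python3 -m pendant '[{"jaw":-0.6,"travel":[0.002,0.003,0.04],"rot":[0,0,0]},{"jaw":-0.6,"travel":[0.002,0.003,0.08],"rot":[0,0,0]},{"jaw":-0.6,"travel":[0.002,0.003,0.086],"rot":[0,0,0]},{"jaw":-0.6,"travel":[0.002,0.003,0.086],"rot":[0,0,0]},{"jaw":0.4,"travel":[0.002,0.003,0.086],"rot":[0,0,0]}]'
python3 -m pendant '[{"jaw":0.4,"travel":[0,0,0],"rot":[0,0,0]},{"jaw":0.4,"travel":[0,0,0],"rot":[0,0,0]},{"jaw":0.4,"travel":[0,0,-0.15],"rot":[0,0,0]},{"jaw":0.4,"travel":[0,0,-0.3],"rot":[0,0,0]},{"jaw":0.4,"travel":[0,0,-0.44],"rot":[0,0,0]}]'
python3 -m pendant '[{"jaw":0.5,"travel":[0.13,-0.13,0],"rot":[0,0,0]},{"jaw":0.5,"travel":[0.26,-0.26,0],"rot":[0,0,0]},{"jaw":0.5,"travel":[0.39,-0.39,0],"rot":[0,0,0]},{"jaw":0.5,"travel":[0.551,-0.557,0],"rot":[0,0,0]},{"jaw":0.5,"travel":[0.551,-0.557,0],"rot":[0,0,0]}]'
python3 -m pendant '[{"jaw":0.5,"travel":[0,0,0],"rot":[0,0,0]},{"jaw":0.5,"travel":[0,0,0],"rot":[0,0,0]}]'
python3 - <<'E'
from h import *
s=arm.observe();print(s["tcp_pos"],s["finger_gap"],s["tcp_rot"].round(3))
d=arm.get_image("wrist");t=arm.get_image("top")
for n,i in(("w",d),("t",t)):
  for c in ("yellow","green"):
    for b in blobs(i,c,100,40,20 if n=="t" else 150,(280,185,430,290) if n=="t" else None): print(n,c,[float(x) for x in b],cast(i,b[0],b[1],.051)[:2].round(4),cast(i,b[0],b[1],.044)[:2].round(4))
E
```

```text
time_s: 29.8
tcp_pos: [0.5997, -0.1838, 0.0431]
tcp_rot: [[-0.047, 0.999, 0.0], [0.999, 0.047, -0.0], [-0.0, 0.0, -1.0]]
force: [0.3, -0.0, 0.3]
finger_gap: 0.479
finger_force: 0.0
time_s: 30.3
tcp_pos: [0.5996, -0.1838, 0.1545]
tcp_rot: [[-0.047, 0.999, 0.0], [0.999, 0.047, 0.0], [0.0, 0.0, -1.0]]
force: [0.6, -0.4, 0.4]
finger_gap: 0.699
finger_force: 0.0
time_s: 30.8
tcp_pos: [0.4495, -0.0494, 0.153]
tcp_rot: [[-0.052, 0.999, -0.003], [0.999, 0.052, -0.0], [-0.0, -0.003, -1.0]]
force: [1.4, -0.7, 1.0]
finger_gap: 0.748
finger_force: 0.0
time_s: 31.0
tcp_pos: [0.4553, -0.0536, 0.1534]
tcp_rot: [[-0.047, 0.999, 0.002], [0.999, 0.047, -0.0], [-0.001, 0.002, -1.0]]
force: [0.5, -1.1, -0.1]
finger_gap: 0.75
finger_force: 0.0
[ 0.45527078 -0.05363734  0.15340448] 0.7499603405107101 [[-0.047  0.999  0.002]
 [ 0.999  0.047 -0.   ]
 [-0.001  0.002 -1.   ]]
w yellow [271.8, 209.4, 251.0, 184.0, 44.0, 50.0, 1260.0] [ 0.4514 -0.0476] [ 0.4514 -0.0499]
t yellow [393.7, 216.1, 387.0, 214.0, 14.0, 6.0, 68.0] [ 0.569  -0.3125] [ 0.5693 -0.3144]
t green [349.3, 206.2, 343.0, 200.0, 14.0, 13.0, 136.0] [ 0.5994 -0.1848] [ 0.5999 -0.186 ]
t green [348.7, 218.8, 343.0, 217.0, 12.0, 5.0, 42.0] [ 0.5626 -0.1821] [ 0.563  -0.1833]
```

```bash
python3 -m pendant '[{"jaw":0.5,"travel":[0.011,-0.012,0],"rot":[0,0,0]},{"jaw":0.5,"travel":[0.011,-0.012,0.15],"rot":[0,0,0]},{"jaw":0.5,"travel":[0.011,-0.012,0.3],"rot":[0,0,0]},{"jaw":0.5,"travel":[0.011,-0.012,0.42],"rot":[0,0,0]},{"jaw":0.5,"travel":[0.011,-0.012,0.475],"rot":[0,0,0]}]'
python3 -m pendant '[{"jaw":0.5,"travel":[0,0,0],"rot":[0,0,0]},{"jaw":-0.6,"travel":[0,0,0],"rot":[0,0,0]},{"jaw":-0.6,"travel":[0,0,0],"rot":[0,0,0]},{"jaw":-0.6,"travel":[0,0,0],"rot":[0,0,0]},{"jaw":-0.6,"travel":[0,0,0],"rot":[0,0,0]}]'
python3 -m pendant '[{"jaw":-0.6,"travel":[0,0,0],"rot":[0,0,0]},{"jaw":-0.6,"travel":[0,0,0],"rot":[0,0,0]},{"jaw":-0.6,"travel":[0,0,-0.12],"rot":[0,0,0]},{"jaw":-0.6,"travel":[0,0,-0.24],"rot":[0,0,0]},{"jaw":-0.6,"travel":[0,0,-0.36],"rot":[0,0,0]}]'
python3 -m pendant '[{"jaw":-0.6,"travel":[0,0,0],"rot":[0,0,0]},{"jaw":-0.6,"travel":[0,0,0],"rot":[0,0,0]}]'
```

```text
time_s: 31.6
tcp_pos: [0.4497, -0.0504, 0.0316]
tcp_rot: [[-0.047, 0.999, -0.003], [0.999, 0.047, 0.001], [0.001, -0.003, -1.0]]
force: [-0.8, -0.6, -0.1]
finger_gap: 0.752
finger_force: 0.0
time_s: 32.1
tcp_pos: [0.4514, -0.0504, 0.035]
tcp_rot: [[-0.047, 0.999, 0.002], [0.999, 0.047, -0.0], [-0.0, 0.002, -1.0]]
force: [0.2, -0.8, -0.1]
finger_gap: 0.453
finger_force: 0.0
time_s: 32.6
tcp_pos: [0.4504, -0.0501, 0.1253]
tcp_rot: [[-0.047, 0.999, -0.001], [0.999, 0.047, 0.0], [0.0, -0.001, -1.0]]
force: [0.5, 0.9, -0.3]
finger_gap: 0.428
finger_force: 30.0
time_s: 32.8
tcp_pos: [0.4511, -0.0505, 0.1247]
tcp_rot: [[-0.047, 0.999, 0.002], [0.999, 0.047, -0.001], [-0.001, 0.002, -1.0]]
force: [0.8, 0.4, -0.2]
finger_gap: 0.432
finger_force: 30.0
```

```bash
python3 -m pendant '[{"jaw":-0.6,"travel":[-0.14,0.07,0],"rot":[0,0,0]},{"jaw":-0.6,"travel":[-0.28,0.14,0],"rot":[0,0,0]},{"jaw":-0.6,"travel":[-0.42,0.21,0],"rot":[0,0,0]},{"jaw":-0.6,"travel":[-0.554,0.281,0],"rot":[0,0,0]}]'
python3 -m pendant '[{"jaw":-0.6,"travel":[-0.14,0.07,0],"rot":[0,0,0]},{"jaw":-0.6,"travel":[-0.28,0.14,0],"rot":[0,0,0]},{"jaw":-0.6,"travel":[-0.42,0.21,0],"rot":[0,0,0]},{"jaw":-0.6,"travel":[-0.554,0.281,0],"rot":[0,0,0]},{"jaw":-0.6,"travel":[-0.554,0.281,0],"rot":[0,0,0]}]'
python3 -m pendant '[{"jaw":-0.6,"travel":[0,0,0],"rot":[0,0,0]},{"jaw":-0.6,"travel":[0,0,0.1],"rot":[0,0,0]},{"jaw":-0.6,"travel":[0,0,0.2],"rot":[0,0,0]},{"jaw":-0.6,"travel":[0,0,0.24],"rot":[0,0,0]},{"jaw":-0.6,"travel":[0,0,0.24],"rot":[0,0,0]}]'
python3 -m pendant '[{"jaw":-0.6,"travel":[0,0,0],"rot":[0,0,0]}]'
```

```text
time_s: 33.2
tcp_pos: [0.5272, -0.1868, 0.1226]
tcp_rot: [[-0.047, 0.999, -0.002], [0.999, 0.047, 0.0], [0.0, -0.002, -1.0]]
force: [0.4, 0.4, -0.8]
finger_gap: 0.431
finger_force: 30.0
time_s: 33.7
tcp_pos: [0.6042, -0.326, 0.1214]
tcp_rot: [[-0.042, 0.999, -0.002], [0.999, 0.042, -0.002], [-0.002, -0.002, -1.0]]
force: [-0.0, -0.4, -0.7]
finger_gap: 0.432
finger_force: 30.0
time_s: 34.2
tcp_pos: [0.6028, -0.3186, 0.0623]
tcp_rot: [[-0.049, 0.999, -0.004], [0.999, 0.049, 0.002], [0.002, -0.004, -1.0]]
force: [0.2, -0.1, -0.3]
finger_gap: 0.431
finger_force: 30.0
time_s: 34.3
tcp_pos: [0.6045, -0.3196, 0.0648]
tcp_rot: [[-0.048, 0.999, 0.0], [0.999, 0.048, 0.0], [0.0, 0.0, -1.0]]
force: [-0.2, -0.2, 0.3]
finger_gap: 0.427
finger_force: 30.0
```

```bash
python3 -m pendant '[{"jaw":-0.6,"travel":[-0.003,0,0.04],"rot":[0,0,0]},{"jaw":-0.6,"travel":[-0.003,0,0.08],"rot":[0,0,0]},{"jaw":-0.6,"travel":[-0.003,0,0.087],"rot":[0,0,0]},{"jaw":-0.6,"travel":[-0.003,0,0.087],"rot":[0,0,0]},{"jaw":0.4,"travel":[-0.003,0,0.087],"rot":[0,0,0]}]'
python3 -m pendant '[{"jaw":0.4,"travel":[0,0,0],"rot":[0,0,0]},{"jaw":0.4,"travel":[0,0,0],"rot":[0,0,0]},{"jaw":0.4,"travel":[0,0,-0.15],"rot":[0,0,0]},{"jaw":0.4,"travel":[0,0,-0.3],"rot":[0,0,0]},{"jaw":0.4,"travel":[0,0,-0.45],"rot":[0,0,0]}]'
python3 -m pendant '[{"jaw":0.4,"travel":[0.2,0,0],"rot":[0,0,0]},{"jaw":0.4,"travel":[0.4,0,0],"rot":[0,0,0]},{"jaw":0.4,"travel":[0.6,0,0],"rot":[0,0,0]},{"jaw":0.4,"travel":[0.8,0,0],"rot":[0,0,0]},{"jaw":0.4,"travel":[1,0,0],"rot":[0,0,0]}]'
python3 -m pendant '[{"jaw":0.4,"travel":[0.2,0,0],"rot":[0,0,0]},{"jaw":0.4,"travel":[0.4,0,0],"rot":[0,0,0]},{"jaw":0.4,"travel":[0.6,0,0],"rot":[0,0,0]},{"jaw":0.4,"travel":[0.8,0,0],"rot":[0,0,0]},{"jaw":0.4,"travel":[1,0,0],"rot":[0,0,0]}]'
python3 -m pendant '[{"jaw":0.2,"travel":[0.2,0,0],"rot":[0,0,0]},{"jaw":0.1,"travel":[0.4,0,0],"rot":[0,0,0]},{"jaw":0,"travel":[0.496,0,0],"rot":[0,0,0]},{"jaw":0,"travel":[0.496,0,0],"rot":[0,0,0]},{"jaw":0,"travel":[0.496,0,0],"rot":[0,0,0]}]'
python3 - <<'E'
from h import *
s=arm.observe();print(s["tcp_pos"],s["tcp_rot"].round(4))
d=arm.get_image("wrist");t=arm.get_image("top")
cv2.imwrite("pics/w9.png",np.vstack([d["img"][:380,:,::-1],cv2.resize(t["img"][180:290,190:430,::-1],(560,220))]))
for c in H:
    for b in blobs(t,c,100,40,20,(280,185,430,290)): print(c,[float(x) for x in b],cast(t,b[0],b[1],.051)[:2].round(4))
# handle + rod in wrist image: dark brown
h=cv2.cvtColor(d["img"],cv2.COLOR_RGB2HSV)
m=cv2.inRange(h,(0,80,20),(18,255,140));m[:, :220]=0;m[:,340:]=0;m[290:]=0
n,l,st,c=cv2.connectedComponentsWithStats(m)
for i in range(1,n):
    if st[i][4]>100: print(st[i],c[i],cast(d,*c[i],.009)[:2].round(4), proj(d,[*s["tcp_pos"][:2],.009]))
E
```

```text
time_s: 34.8
tcp_pos: [0.6042, -0.321, 0.0422]
tcp_rot: [[-0.047, 0.999, -0.0], [0.999, 0.047, 0.0], [0.0, -0.0, -1.0]]
force: [-0.3, -0.8, 0.1]
finger_gap: 0.475
finger_force: 0.0
time_s: 35.3
tcp_pos: [0.604, -0.3212, 0.1562]
tcp_rot: [[-0.047, 0.999, -0.0], [0.999, 0.047, 0.0], [0.0, -0.0, -1.0]]
force: [-0.0, 1.0, 0.3]
finger_gap: 0.7
finger_force: 0.0
time_s: 35.8
tcp_pos: [0.5922, -0.0699, 0.1553]
tcp_rot: [[-0.046, 0.999, 0.001], [0.999, 0.046, -0.0], [-0.0, 0.001, -1.0]]
force: [0.5, 0.7, 0.5]
finger_gap: 0.703
finger_force: 0.0
time_s: 36.3
tcp_pos: [0.5806, 0.1799, 0.1552]
tcp_rot: [[-0.047, 0.999, 0.001], [0.999, 0.047, -0.0], [-0.0, 0.001, -1.0]]
force: [0.6, -0.4, 0.4]
finger_gap: 0.699
finger_force: 0.0
time_s: 36.8
tcp_pos: [0.5748, 0.3022, 0.1548]
tcp_rot: [[-0.048, 0.999, -0.0], [0.999, 0.048, -0.001], [-0.001, -0.0, -1.0]]
force: [0.2, -0.7, 0.2]
finger_gap: 0.502
finger_force: 0.0
[0.57480966 0.30218654 0.15475145] [[-4.800e-02  9.988e-01 -0.000e+00]
 [ 9.988e-01  4.800e-02 -8.000e-04]
 [-8.000e-04 -1.000e-04 -1.000e+00]]
red [326.0, 207.5, 320.0, 201.0, 13.0, 14.0, 145.0] [ 0.5964 -0.117 ]
red [325.8, 220.3, 320.0, 218.0, 13.0, 5.0, 52.0] [ 0.559  -0.1156]
yellow [396.7, 204.1, 390.0, 198.0, 15.0, 14.0, 164.0] [ 0.6038 -0.3224]
yellow [393.7, 216.1, 387.0, 214.0, 14.0, 5.0, 64.0] [ 0.569  -0.3125]
green [349.0, 206.2, 343.0, 200.0, 13.0, 13.0, 138.0] [ 0.5994 -0.1839]
green [348.8, 218.8, 343.0, 217.0, 12.0, 4.0, 41.0] [ 0.5626 -0.1824]
blue [372.0, 205.7, 366.0, 200.0, 13.0, 13.0, 133.0] [ 0.6    -0.2507]
blue [371.0, 217.6, 365.0, 216.0, 13.0, 4.0, 48.0] [ 0.5654 -0.2468]
[270 176  17  46 662] [277.70241692 197.86253776] [0.5757 0.3058] [276.55882371 201.4698921 ]
```

View pics/w9.png

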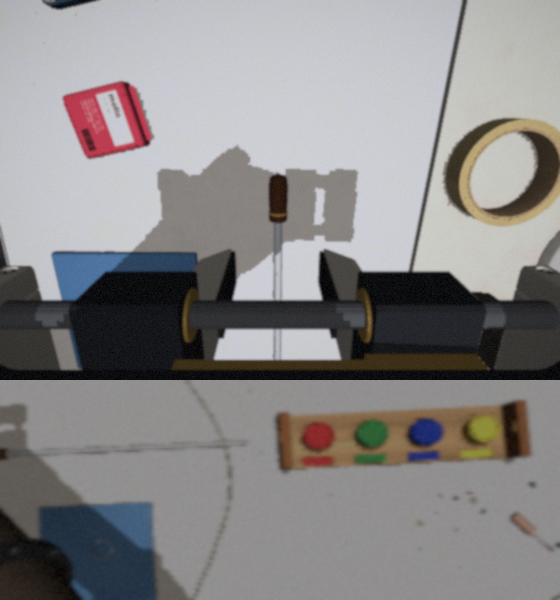

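All four pots are in their own bays. The handle is at (278,198) in the wrist view, or world (0.576, 0.305). Regrasping the rod.

```bash
python3 -m pendant '[{"jaw":-0.1,"travel":[0.007,0.003,0.15],"rot":[0,0,0]},{"jaw":-0.1,"travel":[0.007,0.003,0.3],"rot":[0,0,0]},{"jaw":-0.1,"travel":[0.007,0.003,0.45],"rot":[0,0,0]},{"jaw":-0.1,"travel":[0.007,0.003,0.53],"rot":[0,0,0]},{"jaw":-0.1,"travel":[0.007,0.003,0.538],"rot":[0,0,0]}]' 50
python3 -m pendant '[{"jaw":-0.1,"travel":[0,0,0],"rot":[0,0,0]},{"jaw":-1,"travel":[0,0,0],"rot":[0,0,0]},{"jaw":-1,"travel":[0,0,0],"rot":[0,0,0]},{"jaw":-1,"travel":[0,0,0],"rot":[0,0,0]},{"jaw":-1,"travel":[0,0,0],"rot":[0,0,0]}]'
python3 -m pendant '[{"jaw":-1,"travel":[0,0,0],"rot":[0,0,0]},{"jaw":-1,"travel":[0,0,0],"rot":[0,0,0]},{"jaw":-1,"travel":[0,0,-0.05],"rot":[0,0,0]},{"jaw":-1,"travel":[0,0,-0.12],"rot":[0,0,0]},{"jaw":-1,"travel":[0,0,-0.22],"rot":[0,0,0]}]'
python3 -m pendant '[{"jaw":-1,"travel":[0,0,0],"rot":[0,0,0]},{"jaw":-1,"travel":[0,0,0],"rot":[0,0,0]},{"jaw":-1,"travel":[0,0,0],"rot":[0,0,0]}]'
python3 - <<'E'
from h import *
s=arm.observe();print(s["tcp_pos"],s["tcp_rot"].round(4))
d=arm.get_image("wrist");t=arm.get_image("top");q=arm.get_image("scene")
a=d["img"][150:400,150:410,::-1];b=cv2.resize(q["img"][180:300,180:380,::-1],(600,360))
cv2.imwrite("pics/w10.png",np.vstack([cv2.resize(b,(660,396)),cv2.resize(t["img"][190:230,150:430,::-1],(660,94)) ]))
np.savez("v.npz",d=d["img"],t=t["img"],q=q["img"])
p=s["tcp_pos"];ax=-s["tcp_rot"][:,0]
for L in(.022,.1,.2,.3,.336):
    X=p+ax*L-[0,0,.0095]; print(L,X.round(3),"top",proj(t,X).round(1),"scene",proj(q,X).round(1),"w",proj(d,X).round(1))
E
```

```text
time_s: 37.4
tcp_pos: [0.5754, 0.3011, 0.0182]
tcp_rot: [[-0.045, 0.999, -0.002], [0.999, 0.045, -0.003], [-0.003, -0.002, -1.0]]
force: [0.6, -0.2, 0.0]
finger_gap: 0.449
finger_force: 0.0
time_s: 37.9
tcp_pos: [0.5758, 0.304, 0.0209]
tcp_rot: [[-0.047, 0.999, 0.001], [0.999, 0.047, 0.0], [0.0, 0.001, -1.0]]
force: [0.9, 0.4, 1.5]
finger_gap: 0.182
finger_force: 50.0
time_s: 38.4
tcp_pos: [0.5747, 0.3037, 0.0756]
tcp_rot: [[-0.048, 0.999, -0.002], [0.999, 0.048, -0.001], [-0.001, -0.002, -1.0]]
force: [-0.1, -0.2, -0.1]
finger_gap: 0.183
finger_force: 50.0
time_s: 38.7
tcp_pos: [0.5751, 0.3036, 0.0749]
tcp_rot: [[-0.047, 0.999, -0.001], [0.999, 0.047, -0.001], [-0.001, -0.001, -1.0]]
force: [0.1, 0.5, -1.7]
finger_gap: 0.178
finger_force: 50.0
[0.57506194 0.3036293  0.07489947] [[-4.720e-02  9.989e-01 -9.000e-04]
 [ 9.989e-01  4.720e-02 -7.000e-04]
 [-7.000e-04 -1.000e-03 -1.000e+00]]
0.022 [0.576 0.282 0.065] top [188.8 215.8] scene [248.3 176.2] w [276.4 309.4]
0.1 [0.58  0.204 0.065] top [215.6 214.2] scene [257.7 183.8] w [276.5 415.3]
0.2 [0.584 0.104 0.066] top [250.  212.1] scene [270.6 194.3] w [276.6 518.6]
0.3 [0.589 0.004 0.066] top [284.6 210.1] scene [284.8 205.8] w [276.7 597.5]
0.336 [ 0.591 -0.032  0.066] top [297.1 209.4] scene [290.2 210.2] w [276.7 621.6]
```

View pics/w10.png

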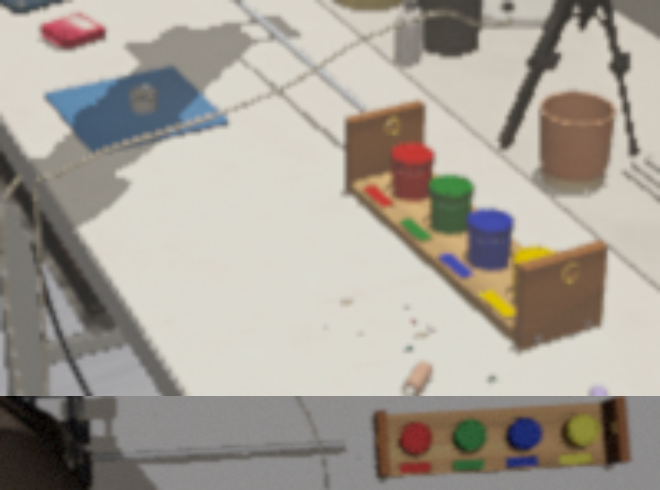

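The pots look upright and seated. The rod is held, and its tip in the scene view at about (290.5,212.5) sags by around 2 px. I'll measure its tilt.

Run:
```python
from h import *
z=np.load("v.npz");s=arm.observe();p=s["tcp_pos"];ax=-s["tcp_rot"][:,0]
t=arm.get_image("top");q=arm.get_image("scene")
for n,d in(("scene",q),("top",t)):
    g=cv2.cvtColor(d["img"],cv2.COLOR_RGB2GRAY).astype(float)
    for L in(.16,.19,.22,.25,.28,.31,.325):
        X=p+ax*L-[0,0,.0095];u,v=proj(d,X); T=proj(d,X+ax*.01)-proj(d,X);T/=np.linalg.norm(T);N=np.array([-T[1],T[0]])
        k=np.arange(-6,6.01,.5)
        prof=np.mean([cv2.remap(g,(u+k*N[0]+j*T[0]).astype(np.float32)[None],(v+k*N[1]+j*T[1]).astype(np.float32)[None],cv2.INTER_LINEAR)[0] for j in np.linspace(-2,2,9)],0)
        mm=np.linalg.norm(proj(d,X+[0,0,.01])-proj(d,X))/10
        print(n,L,"px/mm z",mm.round(3),N.round(2),prof.round(0).astype(int))
```

```text
scene 0.16 px/mm z 0.268 [-0.63  0.78] [214 214 213 210 201 184 164 149 145 146 153 165 177 182 179 171 170 178
 190 200 206 210 213 214 214]
scene 0.19 px/mm z 0.271 [-0.63  0.78] [214 214 213 211 207 200 194 193 197 203 207 208 205 197 186 175 172 182
 198 209 213 214 214 214 213]
scene 0.22 px/mm z 0.274 [-0.63  0.78] [213 213 213 213 214 214 213 213 214 213 212 209 205 198 188 177 172 179
 194 206 211 211 210 209 206]
scene 0.25 px/mm z 0.277 [-0.63  0.78] [197 198 198 199 197 197 195 196 197 198 197 195 192 187 181 172 166 168
 179 192 202 207 210 210 210]
scene 0.28 px/mm z 0.28 [-0.63  0.78] [214 213 213 213 213 213 213 213 213 213 213 211 208 203 196 185 174 173
 185 200 210 213 214 214 214]
scene 0.31 px/mm z 0.283 [-0.63  0.78] [213 213 213 213 213 214 213 213 213 213 213 211 208 204 198 188 175 168
 174 189 204 211 213 213 213]
scene 0.325 px/mm z 0.284 [-0.63  0.78] [213 213 213 213 213 213 213 213 213 213 213 212 209 205 199 190 178 170
 174 188 203 209 209 205 200]
top 0.16 px/mm z 0.046 [0.06 1.  ] [140 141 141 140 140 140 140 139 137 132 127 128 129 122 114 105  96  9
[... 160 characters left out ...]
 139 141]
top 0.22 px/mm z 0.032 [0.06 1.  ] [142 142 141 141 142 142 141 140 137 133 129 128 129 125 116 108  99  97
 100 109 122 132 138 141 141]
top 0.25 px/mm z 0.027 [0.06 1.  ] [140 140 140 141 141 141 140 137 133 126 123 126 127 122 116 104  95  92
  92  99 107 122 134 138 141]
top 0.28 px/mm z 0.025 [0.06 1.  ] [141 140 140 141 141 141 141 140 137 133 131 129 129 128 118 109 101  94
  93  92  98 105 119 131 137]
top 0.31 px/mm z 0.025 [0.06 1.  ] [140 141 141 141 142 141 140 138 135 130 124 126 128 122 115 105  95  93
  93  98 103 114 127 131 133]
top 0.325 px/mm z 0.026 [0.06 1.  ] [140 140 141 141 141 141 141 140 138 135 130 127 127 126 118 110 102  96
  96  98 108 119 128 136 138]
```

The sag is about 1.3° with no lateral error. I'll level the tool and check again.

```bash
python3 -m pendant '[{"jaw":-1,"travel":[0,0,0.005],"rot":[0,-0.002,0]},{"jaw":-1,"travel":[0,0,0.01],"rot":[0,-0.0036,0]},{"jaw":-1,"travel":[0,0,0.01],"rot":[0,-0.0036,0]},{"jaw":-1,"travel":[0,0,0.01],"rot":[0,-0.0036,0]}]' 60
python3 - <<'E'
from h import *
s=arm.observe();p=s["tcp_pos"];print(p,s["tcp_rot"].round(4))
ax=np.array([.0465,-.9989,0]);q=arm.get_image("scene")
g=cv2.cvtColor(q["img"],cv2.COLOR_RGB2GRAY).astype(float)
for L in(.19,.22,.25,.28,.31,.325):
    X=p+ax*L-[0,0,.0114];u,v=proj(q,X);T=proj(q,X+ax*.01)-proj(q,X);T/=np.linalg.norm(T);N=np.array([-T[1],T[0]]);k=np.arange(-1,5.01,.25)
    pr=np.mean([cv2.remap(g,(u+k*N[0]+j*T[0]).astype(np.float32)[None],(v+k*N[1]+j*T[1]).astype(np.float32)[None],cv2.INTER_LINEAR)[0] for j in np.linspace(-2,2,9)],0)
    w=np.clip(200-pr,0,None);print(L,"min",k[pr.argmin()],"cen",(w@k/w.sum()).round(2))
b=q["img"][185:260,240:350,::-1];cv2.imwrite("pics/w11.png",cv2.resize(b,None,fx=7,fy=7,interpolation=cv2.INTER_CUBIC))
O=np.array([.6,-.2185,0]);Y=np.array([-.0458,.999,0])
print([ (proj(q,O+Y*y+[0,0,.061])-[240,185])*7 for y in(.151,.139,-.139,-.151)])
E
```

```text
time_s: 39.35
tcp_pos: [0.5754, 0.3043, 0.0729]
tcp_rot: [[-0.048, 0.999, 0.001], [0.999, 0.048, -0.023], [-0.023, -0.0, -1.0]]
force: [-0.4, -0.4, -0.9]
finger_gap: 0.183
finger_force: 60.0
[0.57536632 0.30433342 0.0728761 ] [[-4.770e-02  9.989e-01  1.000e-03]
 [ 9.986e-01  4.770e-02 -2.270e-02]
 [-2.270e-02 -1.000e-04 -9.997e-01]]
0.19 min 0.5 cen 0.45
0.22 min 0.5 cen 0.46
0.25 min 0.5 cen 0.31
0.28 min 0.5 cen 0.47
0.31 min 0.5 cen 0.4
0.325 min 0.25 cen 0.52
[array([391.08915137, 217.4097806 ]), array([404.44640555, 228.37199039]), array([764.21800038, 523.63414885]), array([782.2906114 , 538.46622068])]
```

View pics/w11.png

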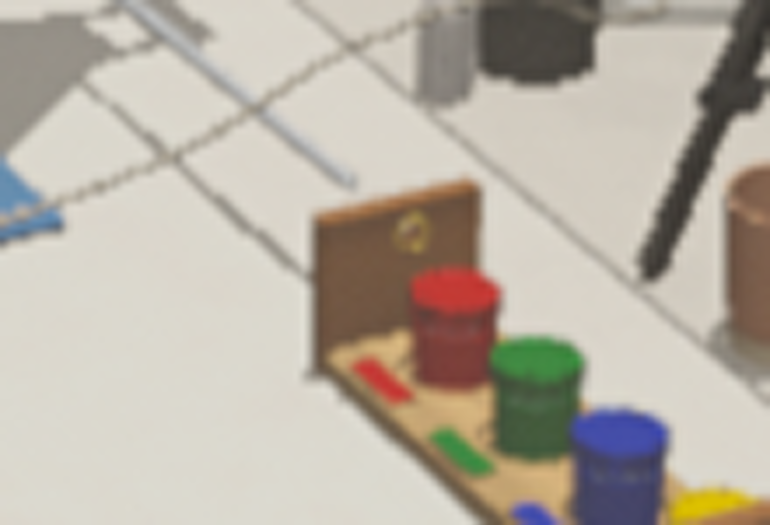

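The rod is level, and its line extended passes (411,232), which is the eyelet. Advancing slowly.

```bash
python3 -m pendant '[{"jaw":-1,"travel":[-0.06,0,0.0014],"rot":[0,0,0]},{"jaw":-1,"travel":[-0.12,0,0.0028],"rot":[0,0,0]},{"jaw":-1,"travel":[-0.15,0,0.0034],"rot":[0,0,0]},{"jaw":-1,"travel":[-0.17,0,0.0039],"rot":[0,0,0]},{"jaw":-1,"travel":[-0.19,0,0.0043],"rot":[0,0,0]}]'
python3 -m pendant '[{"jaw":-1,"travel":[-0.02,0,0.0005],"rot":[0,0,0]},{"jaw":-1,"travel":[-0.04,0,0.0009],"rot":[0,0,0]},{"jaw":-1,"travel":[-0.06,0,0.0014],"rot":[0,0,0]},{"jaw":-1,"travel":[-0.08,0,0.0018],"rot":[0,0,0]},{"jaw":-1,"travel":[-0.08,0,0.0018],"rot":[0,0,0]}]'
```

```text
time_s: 39.9
tcp_pos: [0.5779, 0.2558, 0.0731]
tcp_rot: [[-0.046, 0.999, 0.001], [0.999, 0.046, -0.022], [-0.022, 0.0, -1.0]]
force: [0.2, 0.8, -0.5]
finger_gap: 0.182
finger_force: 60.0
time_s: 40.4
tcp_pos: [0.5789, 0.2355, 0.0729]
tcp_rot: [[-0.046, 0.999, 0.001], [0.999, 0.046, -0.023], [-0.023, -0.0, -1.0]]
force: [-0.1, -0.8, -1.2]
finger_gap: 0.181
finger_force: 60.0
```

It went through the left eyelet without any force. Continuing.

```bash
python3 -m pendant '[{"jaw":-1,"travel":[-0.08,0,0.0018],"rot":[0,0,0]},{"jaw":-1,"travel":[-0.16,0,0.0036],"rot":[0,0,0]},{"jaw":-1,"travel":[-0.24,0,0.0055],"rot":[0,0,0]},{"jaw":-1,"travel":[-0.32,0,0.0073],"rot":[0,0,0]},{"jaw":-1,"travel":[-0.4,0,0.0091],"rot":[0,0,0]}]'
python3 -m pendant '[{"jaw":-1,"travel":[-0.08,0,0.0018],"rot":[0,0,0]},{"jaw":-1,"travel":[-0.16,0,0.0036],"rot":[0,0,0]},{"jaw":-1,"travel":[-0.24,0,0.0055],"rot":[0,0,0]},{"jaw":-1,"travel":[-0.32,0,0.0073],"rot":[0,0,0]},{"jaw":-1,"travel":[-0.4,0,0.0091],"rot":[0,0,0]}]'
python3 -m pendant '[{"jaw":-1,"travel":[0,0,0],"rot":[0,0,0]},{"jaw":-1,"travel":[0,0,0],"rot":[0,0,0]}]'
python3 - <<'E'
from h import *
s=arm.observe();print(s["tcp_pos"],s["tcp_rot"].round(4))
q=arm.get_image("scene");t=arm.get_image("top");d=arm.get_image("wrist")
b=cv2.resize(q["img"][195:290,260:380,::-1],(600,475),interpolation=cv2.INTER_CUBIC)
c=cv2.resize(t["img"][185:230,290:430,::-1],(600,193)) [65:]
cv2.imwrite("pics/w12.png",cv2.resize(np.vstack([b,c]),(590,595)))
E
```

```text
time_s: 40.9
tcp_pos: [0.5834, 0.1363, 0.073]
tcp_rot: [[-0.048, 0.999, 0.001], [0.999, 0.048, -0.022], [-0.022, 0.0, -1.0]]
force: [0.4, -0.1, -1.3]
finger_gap: 0.18
finger_force: 60.0
time_s: 41.4
tcp_pos: [0.5882, 0.0363, 0.073]
tcp_rot: [[-0.048, 0.999, 0.001], [0.999, 0.048, -0.022], [-0.022, 0.0, -1.0]]
force: [0.4, 0.7, -1.3]
finger_gap: 0.178
finger_force: 60.0
time_s: 41.6
tcp_pos: [0.5882, 0.0369, 0.073]
tcp_rot: [[-0.046, 0.999, 0.001], [0.999, 0.046, -0.022], [-0.022, 0.0, -1.0]]
force: [-0.6, 0.6, -0.3]
finger_gap: 0.18
finger_force: 60.0
[0.58822288 0.03694371 0.07300053] [[-4.640e-02  9.989e-01  1.200e-03]
 [ 9.987e-01  4.650e-02 -2.220e-02]
 [-2.220e-02  2.000e-04 -9.998e-01]]
```

View pics/w12.png

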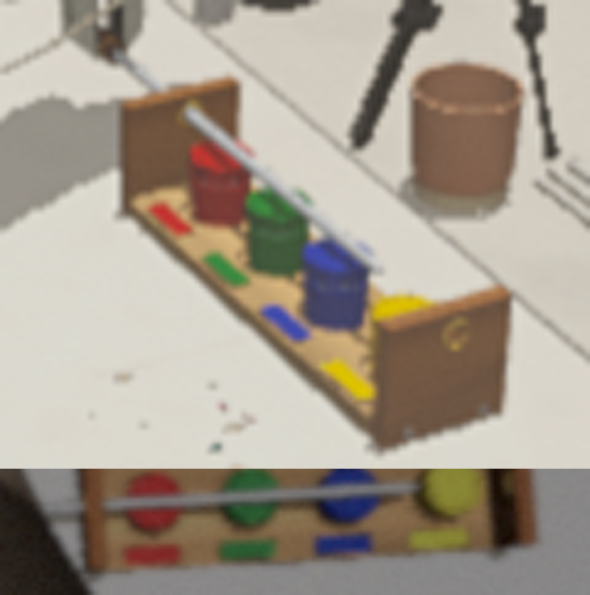

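```bash
python3 -m pendant '[{"jaw":-1,"travel":[-0.04,0,0.0009],"rot":[0,0,0]},{"jaw":-1,"travel":[-0.08,0,0.0018],"rot":[0,0,0]},{"jaw":-1,"travel":[-0.12,0,0.0027],"rot":[0,0,0]},{"jaw":-1,"travel":[-0.16,0,0.0036],"rot":[0,0,0]},{"jaw":-1,"travel":[-0.2,0,0.0045],"rot":[0,0,0]}]'
python3 -m pendant '[{"jaw":-1,"travel":[-0.02,0,0.0005],"rot":[0,0,0]},{"jaw":-1,"travel":[-0.04,0,0.0009],"rot":[0,0,0]},{"jaw":-1,"travel":[-0.06,0,0.0014],"rot":[0,0,0]}]'
python3 -m pendant '[{"jaw":-1,"travel":[-0.02,0,0.0005],"rot":[0,0,0]},{"jaw":-1,"travel":[-0.04,0,0.0009],"rot":[0,0,0]}]'
```

```text
time_s: 42.25
tcp_pos: [0.5905, -0.0146, 0.0729]
tcp_rot: [[-0.046, 0.999, 0.001], [0.999, 0.046, -0.023], [-0.023, -0.0, -1.0]]
force: [0.0, -0.2, -0.6]
finger_gap: 0.183
finger_force: 60.0
time_s: 42.55
tcp_pos: [0.5912, -0.0283, 0.073]
tcp_rot: [[-0.047, 0.999, 0.001], [0.999, 0.047, -0.022], [-0.022, 0.0, -1.0]]
force: [0.2, 0.2, 0.5]
finger_gap: 0.179
finger_force: 60.0
time_s: 42.75
tcp_pos: [0.5917, -0.0383, 0.073]
tcp_rot: [[-0.048, 0.999, 0.001], [0.999, 0.048, -0.023], [-0.023, 0.0, -1.0]]
force: [-0.1, -0.1, 0.1]
finger_gap: 0.179
finger_force: 60.0
```

```bash
python3 -m pendant '[{"jaw":-1,"travel":[-0.012,0,0.0003],"rot":[0,0,0]},{"jaw":-1,"travel":[-0.022,0,0.0005],"rot":[0,0,0]},{"jaw":-1,"travel":[-0.022,0,0.0005],"rot":[0,0,0]}]'
python3 -m pendant '[{"jaw":-1,"travel":[-0.006,0,0.0001],"rot":[0,0,0]},{"jaw":-1,"travel":[-0.008,0,0.0002],"rot":[0,0,0]},{"jaw":-1,"travel":[-0.008,0,0.0002],"rot":[0,0,0]}]'
```

```text
time_s: 43.05
tcp_pos: [0.592, -0.044, 0.0729]
tcp_rot: [[-0.047, 0.999, 0.001], [0.999, 0.047, -0.023], [-0.023, -0.0, -1.0]]
force: [0.3, 0.5, -0.5]
finger_gap: 0.179
finger_force: 60.0
time_s: 43.35
tcp_pos: [0.592, -0.0456, 0.0729]
tcp_rot: [[-0.047, 0.999, 0.001], [0.999, 0.047, -0.023], [-0.023, 0.0, -1.0]]
force: [-1.1, -0.6, 0.3]
finger_gap: 0.18
finger_force: 60.0
```

```bash
python3 -m pendant '[{"jaw":-1,"travel":[-0.006,0,0.0001],"rot":[0,0,0]},{"jaw":-1,"travel":[-0.006,0,0.0001],"rot":[0,0,0]}]'
python3 -m pendant '[{"jaw":-1,"travel":[-0.006,0,0.0001],"rot":[0,0,0]},{"jaw":-1,"travel":[-0.006,0,0.0001],"rot":[0,0,0]}]'
```

```text
time_s: 43.55
tcp_pos: [0.5921, -0.0474, 0.0729]
tcp_rot: [[-0.047, 0.999, 0.001], [0.999, 0.047, -0.023], [-0.023, -0.0, -1.0]]
force: [-0.1, 0.8, -1.0]
finger_gap: 0.176
finger_force: 60.0
time_s: 43.75
tcp_pos: [0.5922, -0.048, 0.073]
tcp_rot: [[-0.048, 0.999, 0.001], [0.999, 0.048, -0.022], [-0.022, 0.0, -1.0]]
force: [-0.5, 1.6, -0.7]
finger_gap: 0.182
finger_force: 60.0
```

```bash
python3 -m pendant '[{"jaw":-1,"travel":[-0.004,0,0.0001],"rot":[0,0,0]},{"jaw":-1,"travel":[-0.004,0,0.0001],"rot":[0,0,0]},{"jaw":-1,"travel":[-0.004,0,0.0001],"rot":[0,0,0]}]'
python3 -m pendant '[{"jaw":-1,"travel":[-0.004,0,0.0001],"rot":[0,0,0]},{"jaw":-1,"travel":[-0.004,0,0.0001],"rot":[0,0,0]},{"jaw":-1,"travel":[-0.004,0,0.0001],"rot":[0,0,0]}]'
```

```text
time_s: 44.05
tcp_pos: [0.5922, -0.0481, 0.073]
tcp_rot: [[-0.048, 0.999, 0.001], [0.999, 0.048, -0.021], [-0.021, 0.0, -1.0]]
force: [-1.1, 5.0, -0.5]
finger_gap: 0.175
finger_force: 60.0
time_s: 44.35
tcp_pos: [0.5921, -0.0481, 0.073]
tcp_rot: [[-0.049, 0.999, 0.001], [0.999, 0.049, -0.02], [-0.02, 0.0, -1.0]]
force: [-1.7, 8.2, 1.4]
finger_gap: 0.18
finger_force: 60.0
```

The handle is home against the cheek. I'll relax the push, release and retreat.

```bash
python3 -m pendant '[{"jaw":-1,"travel":[0.008,0,0],"rot":[0,0,0]},{"jaw":-0.5,"travel":[0.008,0,0],"rot":[0,0,0]},{"jaw":-0.3,"travel":[0.008,0,0],"rot":[0,0,0]},{"jaw":0,"travel":[0.008,0,0],"rot":[0,0,0]},{"jaw":0,"travel":[0.008,0,0],"rot":[0,0,0]}]' 20
python3 -m pendant '[{"jaw":0,"travel":[0,0,0],"rot":[0,0,0]},{"jaw":0,"travel":[0,0,-0.1],"rot":[0,0,0]},{"jaw":0,"travel":[0,0,-0.25],"rot":[0,0,0]},{"jaw":0,"travel":[0,0,-0.4],"rot":[0,0,0]},{"jaw":0,"travel":[0,0,-0.5],"rot":[0,0,0]}]'
python3 -m pendant '[{"jaw":0,"travel":[0.2,-0.1,-0.1],"rot":[0,0,0]},{"jaw":0,"travel":[0.4,-0.2,-0.2],"rot":[0,0,0]},{"jaw":0,"travel":[0.6,-0.3,-0.2],"rot":[0,0,0]},{"jaw":0,"travel":[0.8,-0.4,-0.2],"rot":[0,0,0]},{"jaw":0,"travel":[0.8,-0.4,-0.2],"rot":[0,0,0]}]'
python3 - <<'E'
from h import *
q=arm.get_image("scene");t=arm.get_image("top")
b=cv2.resize(q["img"][195:290,250:380,::-1],(650,475),interpolation=cv2.INTER_CUBIC)
c=cv2.resize(t["img"][190:230,290:430,::-1],(650,186))[60:]
cv2.imwrite("pics/w13.png",cv2.resize(np.vstack([b,c]),(640,592)))
for c in H:
    for b in blobs(t,c,100,40,20,(280,185,430,290)): print(c,[float(x) for x in b],cast(t,b[0],b[1],.051)[:2].round(4))
E
```

```text
time_s: 44.85
tcp_pos: [0.5922, -0.0491, 0.0729]
tcp_rot: [[-0.047, 0.999, 0.001], [0.999, 0.047, -0.023], [-0.023, -0.0, -1.0]]
force: [0.0, 0.9, -0.1]
finger_gap: 0.456
finger_force: 0.0
time_s: 45.35
tcp_pos: [0.5928, -0.0456, 0.2006]
tcp_rot: [[-0.047, 0.999, 0.004], [0.999, 0.047, -0.023], [-0.023, 0.003, -1.0]]
force: [0.3, 0.1, -0.8]
finger_gap: 0.5
finger_force: 0.0
time_s: 45.85
tcp_pos: [0.4807, 0.1536, 0.2441]
tcp_rot: [[-0.05, 0.999, 0.002], [0.999, 0.05, -0.022], [-0.022, 0.001, -1.0]]
force: [0.7, 0.8, -0.5]
finger_gap: 0.5
finger_force: 0.0
red [326.0, 203.7, 321.0, 201.0, 12.0, 6.0, 50.0] [ 0.6075 -0.1172]
red [326.0, 211.4, 320.0, 209.0, 13.0, 6.0, 50.0] [ 0.585  -0.1167]
red [325.9, 220.2, 320.0, 218.0, 13.0, 5.0, 54.0] [ 0.5593 -0.1159]
yellow [396.5, 200.0, 391.0, 198.0, 13.0, 5.0, 48.0] [ 0.6158 -0.3222]
yellow [397.1, 207.5, 390.0, 205.0, 15.0, 7.0, 66.0] [ 0.5939 -0.3232]
yellow [393.8, 216.2, 387.0, 214.0, 14.0, 5.0, 63.0] [ 0.5687 -0.3128]
green [348.9, 202.2, 344.0, 200.0, 11.0, 5.0, 40.0] [ 0.6111 -0.1839]
green [348.8, 210.2, 343.0, 209.0, 12.0, 4.0, 38.0] [ 0.5877 -0.1831]
green [348.8, 218.7, 343.0, 217.0, 12.0, 5.0, 44.0] [ 0.5629 -0.1824]
blue [371.9, 201.6, 367.0, 200.0, 11.0, 4.0, 35.0] [ 0.612  -0.2508]
blue [372.2, 208.9, 366.0, 207.0, 14.0, 6.0, 56.0] [ 0.5907 -0.251 ]
blue [371.1, 217.5, 365.0, 216.0, 13.0, 4.0, 47.0] [ 0.5657 -0.2471]
```

View pics/w13.png

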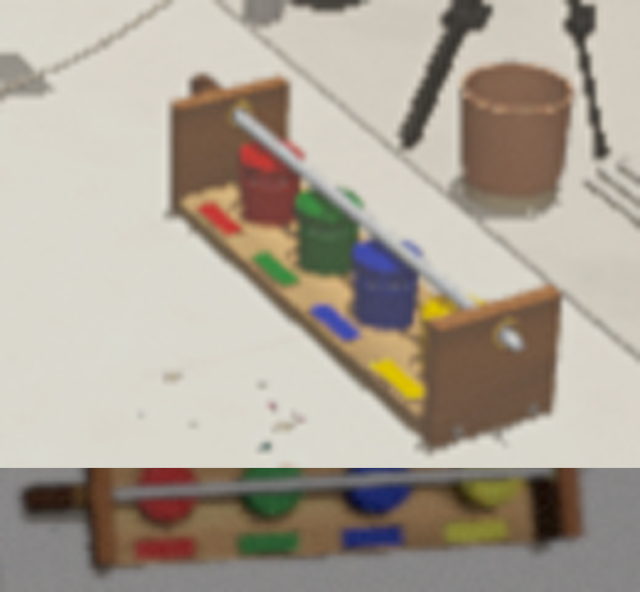

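The rod's tip shows past the right cheek at (512,340), the handle is at the left cheek, and all pots are in their bays. I'll let it settle and hand in.

```bash
python3 -m pendant '[{"jaw":0,"travel":[0,0,0],"rot":[0,0,0]},{"jaw":0,"travel":[0,0,0],"rot":[0,0,0]},{"jaw":0,"travel":[0,0,0],"rot":[0,0,0]},{"jaw":0,"travel":[0,0,0],"rot":[0,0,0]},{"jaw":0,"travel":[0,0,0],"rot":[0,0,0]}]'
python3 -c "
from bench import arm
print(arm.job_done())"
```

```text
time_s: 46.45
tcp_pos: [0.483, 0.1497, 0.2432]
tcp_rot: [[-0.046, 0.999, 0.001], [0.999, 0.046, -0.023], [-0.023, -0.0, -1.0]]
force: [-0.9, 0.4, 0.0]
finger_gap: 0.497
finger_force: 0.0
the job is handed in; nothing more can be done
None
```

The job is handed in at about 46 s: the cameras show all four pots in their own bays, the round cutter (the only one present) on the tile, and the keeper rod home through both eyelets; no verdict came back.

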